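# Pack the shoe-care box

## Task

Pack the shoe-care box: lay the scrubbing brush, bristles down, on the floor of the long well, then hang the lift-out wooden tray in the mouth of the well above it, flat on the rim all round. The polish tin goes lying flat on the tray, in the half next to the bottle holes (the far half stays free for cloths); stand the small dropper bottle upright in the small hole and the spray can upright in the large hole. Leave the dial timer and the marker pen where they are.

Things in the scene. Friction and masses are not known exactly. Their poses are not given: they have to be found in the camera images.
- box: Wooden box, fixed, any yaw; 150 (x) x 304 (y) mm, rim 66 high, walls 10. Origin: on the worktop under its middle. Own axes: brush well from y -142 to +54 (middle -44), x -65 to +65, floor 6 mm up. From y +54 to +152 a deck level with the rim with two bottle holes 35 deep (floors 31 mm above the worktop): large, 66 across, at x -27, y +110; small, 46 across, at x +36, y +110.
- tray: Light wood lift-out tray, loose, 0.3 kg. Origin: centre of its underside. Basin 112 (x) x 180 (y) mm; flange round it 148 x 218, underside at z 8, top 12: hangs on the well's rim lengthwise, either way round, origin then 58 above the worktop. Grip bar across the middle, along x: 84 long, 12 thick (y), top at z 44; pinch it from above. Bays each side of it: centres y +46, -46, floor z 3.
- brush: Wooden scrubbing brush with natural bristles, 57 mm (x) by 150 mm (y), 43 mm high, standing on its bristles; origin at the centre of its underside, z up. The wooden back is the upper part: pinch it across x.
- tin: Flat round polish tin, white with a light brown lid, 65 mm across, 29 mm high; origin at the centre of its underside, z up.
- dropper: Small brown dropper bottle with a black cap and rubber bulb, 33 mm across, 102 mm high; origin at the centre of its underside, z up.
- can: Round spray can, white below and dark blue above, 52 mm across, 161 mm high; origin at the centre of its underside, z up.
- timer: Round wind-up dial timer, 65 mm across, 49 mm high, cream with a grey-brown dial on top; not part of the job, to be left standing where it is. Origin at the centre of its underside.
- pen: Marker pen, white with a green cap, 135 mm long and 17 mm thick, lying near the front left edge; not part of the job, to be left where it is. Origin at the middle of its underside, long axis along its y.
Things that resemble listed ones, but are neither listed nor needed, are in the scene too. What is shaped like the tin but blue or purple is not meant.

How it is judged:
By the outcome, as a careful person would: the job done as asked, in the order asked, and still so for the second after the job is handed in, with the robot touching nothing.
It also fails if it takes over 122 s, if anything falls off the work surface, if the arm or the gripper's body presses on something with over 40 N, if the wrist force passes 120 N, or if a joint passes its speed limit or range.

## Robot

A 7-joint arm with a two-finger parallel gripper is mounted at the origin on a cart in front of the work surface, level with it; the furniture and walls round the work are solid. World frame = base frame: x ahead of the robot, y to its left, z up, the work surface at z = 0. Lengths are in m, angles in rad, forces in N, time in s.
With the tool pointing down it reaches from about 0.425 to 0.875 m from the base axis. Payload 9.9 kg.
Tool frame: the origin (TCP) lies on the centre line of the jaws, within the pads' length; the fingertips stand 22 mm ahead of it and the grasp point (between the pads) lies 3 mm ahead of it; z points along the fingers, y is the line along which they close (so a half turn about z gives the same grasp; the last joint's range is limited). The gripper opens to 85 mm and grips with 20 to 120 N. Pads are 22 mm wide; open, the fingers measure 114 mm over their backs; the gripper's body (76 mm by 85 mm) begins 54 mm behind the grasp point. The pads swing forward as they close: fully open they stand 13 mm farther back than shut.
Start: joints at [1.11, 0.576, 0.025, 1.437, -0.015, 1.129, -0.057], TCP at [0.248, -0.628, 0.231] pointing down, gripper open.
Joint ranges: [-2.76, 2.76], [-0.34, 2.15], [-1.52, 1.57], [0.19, 2.46], [-1.09, 4.23], [0.17, 1.99], [-2.82, 2.82]. Speed limits (rad/s): [2.22, 2.22, 3.01, 3.01, 3.14, 3.14, 3.14].

## Interface

Orientations are given as a unit quaternion [x, y, z, w].
In Python, from plant import bot gives the robot as it stands.
- The arm moves only by the tool play_rows, never from a script. Its argument "deltas" is a list of rows, each an object of numbers: "tx", "ty", "tz": the shift along the tool's x, y, z in m; "rx", "ry", "rz": the turn, a rotation vector about the tool's x, y, z in degrees; "hand": the finger opening in m, from 0 to 0.0854. In form: [{"tx": .., "ty": .., "tz": .., "rx": .., "ry": .., "rz": .., "hand": ..}, ...]. A call has 1 to 20 rows; each row shifts and turns the commanded pose from where the row before left it, along the tool's axes as they then stand; what a row does not reach is not made up. A row lasts 1/12 s, in which the tool goes at most 41.7 mm and 7.16 degrees, less where a joint would pass 70% of its speed; a pose out of reach is approached as far as the arm can. A call with a gripper value outside its range is refused whole. The fingers move at their own pace and stop on an object; "newtons" is the grip in N (left out, the last holds). Time passes only in rows, so rows that do not move let the fingers close. It gives the time, the measured TCP pose, the force, the opening and the grip force at its end, in the units of the state.
- bot.state(): the state, without advancing time (a new reading comes with each control period).
- bot.get_image(name): name is "scene" or "top" or "wrist"; returns the picture (420x560x3 uint8, red, green, blue); there is no depth.
- bot.camera_info(name): a dict with "intrinsics" (3x3 intrinsics, pixels), "distortion" ([k1, k2, p1, p2, k3] as OpenCV has them; the pictures are not rectified), "extrinsics" (4x4, takes a point from camera to world coordinates); the wrist camera has in their place "mount" (4x4, takes a point from camera to tool coordinates, whose origin is the TCP and whose axes are the flange's). Camera axes: x right, y down, z forward; pixel columns grow to the right and rows downward; lengths in m; the calibration is good to about 2 mm. A picture is of the moment at which its call begins: read the wrist's pose just before it. camera_info takes no time and is no camera call.
- bot.sign_off(): hands the job in; it is judged then, once.
The state is a dict: "time": time; "joint_positions": joint angles; "joint_vel": joint speeds; "tau": joint torques, N m; "tool_pos": TCP position; "tcp_rot": TCP orientation; "wrist_force": force on the tool from outside, world axes, zero at the start; "wrist_torque": the same for the moment, N m; "width": finger opening in m; "finger_force": force on a finger pad.
Only numpy, scipy, OpenCV 4.12 (cv2) and the standard library are available. Lean on these libraries where they do the work, as an engineer would, in place of code of your own. Each camera call takes 0.05 s, during which the arm holds its last target. There are 200 camera calls.

## Working session

There is one attempt and no reset: what is moved stays moved. The work goes in short steps, Python scripts to look and compute and a tool call to move; the robot and the scene stay as the last step left them, time stands still between calls to the robot, and variables do not carry over. Pictures are saved under pics/ and viewed, at most 14 in all, crops included, and the job is handed in when it is done.

Besides the shell and the picture viewer there is one more tool, called after "Request:" by a JSON object that holds its "name" and its "arguments". play_rows: Moves the arm, as the interface text tells. Its arguments: {"type":"object","properties":{"deltas":{"type":"array","items":{"type":"object","properties":{"tx":{"type":"number"},"ty":{"type":"number"},"tz":{"type":"number"},"rx":{"type":"number"},"ry":{"type":"number"},"rz":{"type":"number"},"hand":{"type":"number"}}}},"newtons":{"type":"number"}},"required":["deltas"]}

```bash
mkdir -p pics; python3 - <<'E'
from plant import bot
import cv2,numpy as np
s=bot.state();print({k:np.round(v,3).tolist() for k,v in s.items()})
for n in("scene","top"):
    cv2.imwrite(f"pics/{n}0.png",bot.get_image(n)[:,:,::-1])
    c=bot.camera_info(n);print(n,{k:np.round(v,4).tolist() for k,v in c.items()})
print(np.round(bot.camera_info("wrist")["mount"],4))
E
ls
```

```text
{'time': 0.0, 'joint_positions': [1.11, 0.577, 0.025, 1.438, -0.015, 1.129, -0.057], 'joint_vel': [0.0, 0.002, -0.0, -0.002, 0.002, -0.001, 0.001], 'tau': [0.0, -76.576, 2.251, -28.597, 0.016, 0.013, 0.0], 'tool_pos': [0.248, -0.627, 0.23], 'tcp_rot': [0.982, 0.187, -0.0, -0.001], 'wrist_force': [0.998, -0.475, 0.98], 'wrist_torque': [-0.038, 0.022, 0.019], 'finger_force': 0.0, 'width': 0.086}
scene {'intrinsics': [[452.5963, 0.0, 274.4026], [0.0, 452.5963, 204.83], [0.0, 0.0, 1.0]], 'distortion': [-0.1406, 0.0, 0.0, 0.0, 0.0], 'extrinsics': [[-0.649, -0.5677, 0.5065, -0.1576], [-0.7605, 0.4666, -0.4515, 0.5379], [0.02, -0.6782, -0.7346, 0.9586], [0.0, 0.0, 0.0, 1.0]]}
top {'intrinsics': [[416.9096, 0.0, 280.8134], [0.0, 416.9096, 210.191], [0.0, 0.0, 1.0]], 'distortion': [-0.0591, 0.0, 0.0, 0.0, 0.0], 'extrinsics': [[-0.0293, -0.9944, 0.1012, 0.378], [-0.9995, 0.0304, 0.009, -0.0247], [-0.012, -0.1009, -0.9948, 1.12], [0.0, 0.0, 0.0, 1.0]]}
[[-1.000e-04 -9.599e-01 -2.802e-01  7.160e-02]
 [ 1.000e+00 -5.000e-04  1.200e-03  3.000e-04]
 [-1.300e-03 -2.802e-01  9.599e-01 -1.432e-01]
 [ 0.000e+00  0.000e+00  0.000e+00  1.000e+00]]
pics
```

View pics/top0.png

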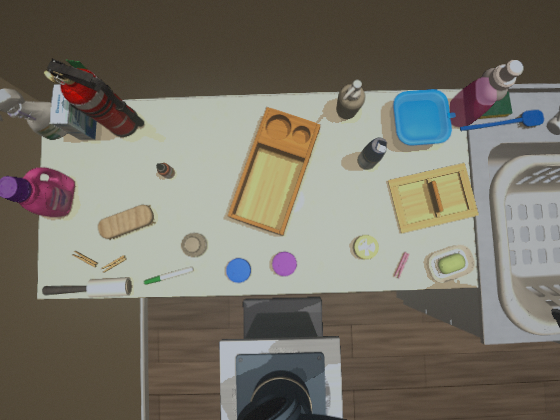

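View pics/scene0.png

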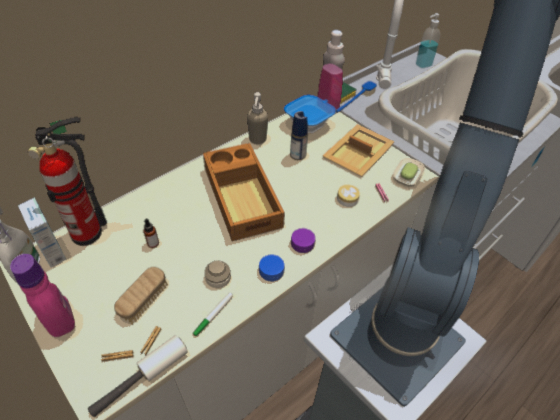

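Top view: the box is at (275,172) with its holes at the far end, the tray at (432,197), brush (126,221) and dropper (164,170).
- **Tin candidates:** (366,247) cream/yellow, (194,244) grey-brown (probably the timer), (239,270) blue, (285,264) purple. By the description I choose (366,247).
- **Can candidates:** (372,153) with a dark top, and (350,100), a pump dispenser. I choose (372,153).

Next I check these in a close crop.

```bash
cat > h.py <<'E'
from plant import bot
import cv2,numpy as np
from scipy.spatial.transform import Rotation as R
def rays(n,px,T=None):
    c=bot.camera_info(n);T=np.array(c["extrinsics"]) if T is None else T
    p=cv2.undistortPoints(np.array(px,float).reshape(-1,1,2),np.array(c["intrinsics"]),np.array(c["distortion"])).reshape(-1,2)
    return T[:3,3],np.c_[p,np.ones(len(p))]@T[:3,:3].T
def plane(n,px,z,T=None):
    o,d=rays(n,px,T);return (o+d*((z-o[2])/d[:,2])[:,None])
def wristT(s):
    T=np.eye(4);T[:3,:3]=R.from_quat(s["tcp_rot"]).as_matrix();T[:3,3]=s["tool_pos"]
    return T@np.array(bot.camera_info("wrist")["mount"])
E
python3 - <<'E'
from h import *
a=cv2.imread("pics/top0.png");b=cv2.imread("pics/scene0.png")
f=lambda i,x,y,w,h:cv2.resize(i[y:y+h,x:x+w],(400,300),interpolation=cv2.INTER_CUBIC)
cv2.imwrite("pics/c1.png",np.vstack([np.hstack([f(a,340,130,140,105),f(a,220,100,140,140*3//4)]),np.hstack([f(b,270,100,140,105),f(b,180,190,140,105)])]))
cv2.imwrite("pics/c2.png",np.vstack([np.hstack([f(a,90,150,120,90),f(a,340,215,80,60)]),np.hstack([f(a,220,170,100,75),f(b,110,200,120,90)])]))
E
```

```text
(no output)
```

View pics/c1.png

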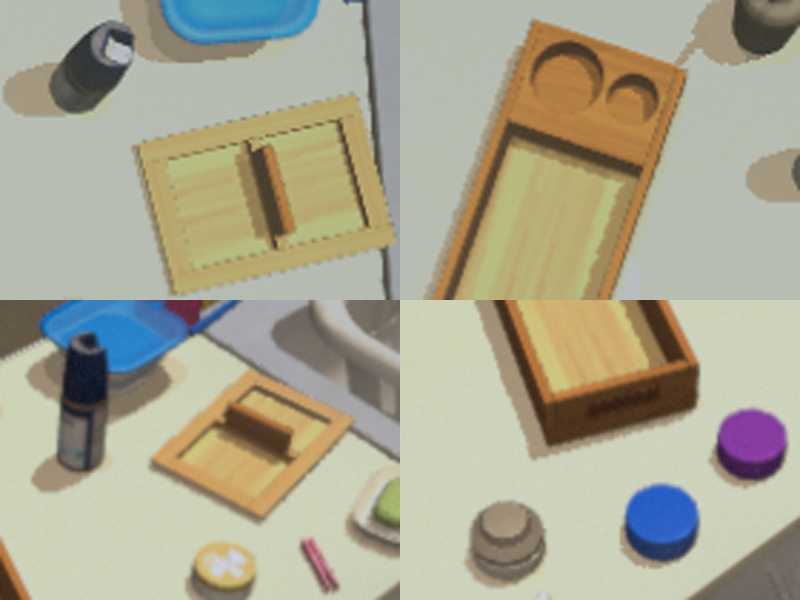

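View pics/c2.png

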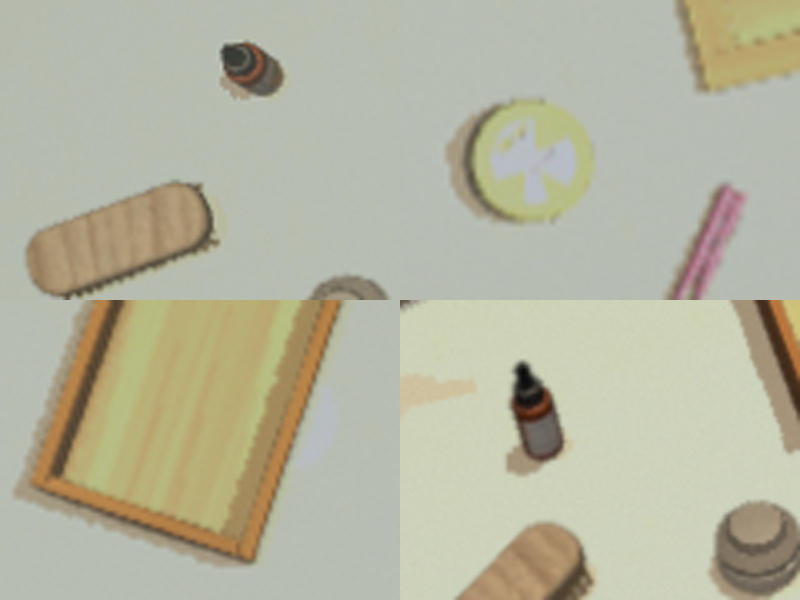

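```bash
python3 - <<'E'
from h import *
a=cv2.imread("pics/top0.png")
def un(p,x,y,s): p=np.array(p,float);return (p+.5)/s-.5+[x,y]
np.set_printoptions(precision=4,suppress=True)
bx=np.vstack([un([[133,20],[286,70]],220,100,400/140),un([[250,260],[33,183]],220,170,4)])
P=plane("top",bx,.066);print("box",P[:,:2].tolist(),P.mean(0)[:2],"len",np.linalg.norm(np.diff(P,axis=0),axis=1))
v=(P[0]+P[1]-P[2]-P[3]);print("y-axis dir deg",np.degrees(np.arctan2(v[1],v[0])))
v=(P[1]+P[2]-P[0]-P[3]);print("x-axis dir",np.degrees(np.arctan2(v[1],v[0])))
tr=un([[135,147],[358,95],[397,242],[175,293]],340,130,400/140)
P=plane("top",tr,.012);print("tray",P.mean(0),np.linalg.norm(np.diff(P,axis=0),axis=1))
v=(P[1]+P[2]-P[0]-P[3]);print("tray long dir",np.degrees(np.arctan2(v[1],v[0])))
br=un([[248,145],[262,145],[280,238],[292,235]],340,130,400/140);print("bar top approx",plane("top",br,.044)[:,:2])
hsv=cv2.cvtColor(a,cv2.COLOR_BGR2HSV)
for n,(x,y,w,h),z,lo,hi in[("brush",(90,195,70,50),.043,(5,60,90),(20,255,255)),("tin",(345,228,45,40),.029,(20,60,120),(40,255,255))]:
    m=cv2.inRange(hsv[y:y+h,x:x+w],lo,hi)
    c=max(cv2.findContours(m,0,2)[0],key=cv2.contourArea).reshape(-1,2)+[x,y]
    W=plane("top",c,z)[:,:2].astype(np.float32)
    r=cv2.minAreaRect(W*1000);print(n,r,cv2.minEnclosingCircle(W*1000), "px",c.min(0),c.max(0))
print("dropper top",plane("top",un([[235,52]],90,150,10/3),.1),"base",plane("top",un([[270,85]],90,150,10/3),.0))
# two view for cap tops
def tri(p1,p2):
    o1,d1=rays("top",[p1]);o2,d2=rays("scene",[p2]);A=np.c_[d1[0],-d2[0]];t=np.linalg.lstsq(A,o2-o1,rcond=None)[0];q1=o1+d1[0]*t[0];q2=o2+d2[0]*t[1];return q1,q2-q1
print("dropper tri",*tri(un([235,52],90,150,10/3),un([122,67],110,200,10/3)))
print("can tri",*tri(un([117,40],340,130,400/140),un([86,40],270,100,400/140)), "base scene")
E
```

```text
box [[0.7586956573219066, 0.014965728691107915], [0.7068969308383285, -0.12311076527760012], [0.4231013950564074, -0.01672400841522291], [0.4760905975613174, 0.11980587445316522]] [ 0.5912 -0.0013] len [0.1475 0.3031 0.1465]
y-axis dir deg -20.451917063087667
x-axis dir -110.88651481379014
tray [ 0.5126 -0.4254  0.012 ] [0.2214 0.144  0.2177]
tray long dir -78.81426798332456
bar top approx [[ 0.5542 -0.3992]
 [ 0.5539 -0.4121]
 [ 0.4677 -0.423 ]
 [ 0.4701 -0.4342]]
brush ((469.19677734375, 393.4583435058594), (58.353858947753906, 149.72091674804688), 18.83125114440918) ((469.2119140625, 393.4640808105469), 74.86161041259766) px [ 98 205] [153 238]
tin ((387.1189270019531, -234.23194885253906), (62.80136489868164, 59.84278869628906), 88.17179107666016) ((386.3358154296875, -233.01516723632812), 32.695865631103516) px [354 235] [378 258]
dropper top [[0.6043 0.2839 0.1   ]] base [[0.5978 0.2848 0.    ]]
dropper tri [0.6068 0.2872 0.0889] [0.0022 0.0025 0.0012]
can tri [ 0.6269 -0.2567  0.1567] [0.0024 0.0023 0.0001] base scene
```

The crop confirms the tin: it has a yellow-brown lid with white sides, while (194,244) is the two-tier timer. Pen at (168,276), can at (372,153). I start moving toward the brush.

Request:
{"name": "play_rows", "arguments": {"deltas": [{"tx": 0.03, "ty": -0.018}, {"tx": 0.03, "ty": -0.018}, {"tx": 0.03, "ty": -0.018}, {"tx": 0.03, "ty": -0.018}, {"tx": 0.03, "ty": -0.018}, {"tx": 0.03, "ty": -0.018}, {"tx": 0.03, "ty": -0.018}, {"tx": 0.03, "ty": -0.018}, {"tx": 0.03, "ty": -0.018}, {"tx": 0.03, "ty": -0.018}, {"tx": 0.03, "ty": -0.018}, {"tx": 0.03, "ty": -0.018}, {"tx": 0.016, "ty": -0.03}, {"tx": 0.016, "ty": -0.03}, {"tx": 0.016, "ty": -0.03}, {"tx": 0.016, "ty": -0.03}, {"tx": 0.016, "ty": -0.03}, {"tx": 0.016, "ty": -0.03}, {"tx": 0.016, "ty": -0.03}, {"tx": 0.016, "ty": -0.03}]}}

```text
invalid input
```

```bash
cat >> h.py <<'E'
def go(x,y,z,th=None):
    "tool-frame shift (mm) to a world point; rz (deg) to bring tool x to th, done after the shift; leftover tilt"
    s=bot.state();M=R.from_quat(s["tcp_rot"]).as_matrix();p=np.array(s["tool_pos"])
    t=np.degrees(np.arctan2(M[1,0],M[0,0]))
    d=M.T@(np.array([x,y,z])-p)*1000
    print("t=%.2f pos"%s["time"],np.round(p,4),"th %.1f"%t,"shift mm",np.round(d,1),"rz %.1f"%(0 if th is None else -((th-t+180)%360-180)),
     "tilt",np.round(M.T@[0,0,-1],3),"q",np.round(s["joint_positions"],2),"w %.4f"%s["width"],"F",np.round(s["wrist_force"],1),"ff %.1f"%s["finger_force"])
E
python3 -c "
from h import *
go(.469,.393,.25,108.8)"
```

```text
t=0.10 pos [ 0.2482 -0.6273  0.2301] th 21.6 shift mm [ 580.7 -867.4  -18.6] rz -87.2 tilt [0.    0.002 1.   ] q [ 1.11  0.58  0.02  1.44 -0.01  1.13 -0.06] w 0.0852 F [0.8 0.1 0.5] ff 0.0
```

Request:
{"name": "play_rows", "arguments": {"deltas": [{"tx": 0.03, "ty": -0.018, "tz": 0, "rx": 0, "ry": 0, "rz": 0, "hand": 0.085}, {"tx": 0.03, "ty": -0.018, "tz": 0, "rx": 0, "ry": 0, "rz": 0, "hand": 0.085}]}}

```text
time: 0.27
tool_pos: [0.2892, -0.5726, 0.23]
tcp_rot: [0.983, 0.185, -0.001, -0.0]
wrist_force: [0.6, -0.5, 0.4]
width: 0.0847
finger_force: 0.0
```

Request:
{"name": "play_rows", "arguments": {"deltas": [{"tx": 0.03, "ty": -0.018, "hand": 0.085}, {"tx": 0.03, "ty": -0.018, "hand": 0.085}, {"tx": 0.03, "ty": -0.018, "hand": 0.085}, {"tx": 0.03, "ty": -0.018, "hand": 0.085}, {"tx": 0.03, "ty": -0.018, "hand": 0.085}, {"tx": 0.03, "ty": -0.018, "hand": 0.085}, {"tx": 0.03, "ty": -0.018, "hand": 0.085}, {"tx": 0.03, "ty": -0.018, "hand": 0.085}, {"tx": 0.03, "ty": -0.018, "hand": 0.085}, {"tx": 0.03, "ty": -0.018, "hand": 0.085}, {"tx": 0.016, "ty": -0.03, "hand": 0.085}, {"tx": 0.016, "ty": -0.03, "hand": 0.085}, {"tx": 0.016, "ty": -0.03, "hand": 0.085}, {"tx": 0.016, "ty": -0.03, "hand": 0.085}, {"tx": 0.016, "ty": -0.03, "hand": 0.085}, {"tx": 0.016, "ty": -0.03, "hand": 0.085}, {"tx": 0.016, "ty": -0.03, "hand": 0.085}, {"tx": 0.016, "ty": -0.03, "hand": 0.085}]}}

```text
invalid input
```

```bash
python3 -c "
from h import *
go(.469,.393,.25,108.8)"
```

```text
t=0.27 pos [ 0.2892 -0.5726  0.23  ] th 21.3 shift mm [ 518.8 -834.   -20. ] rz -87.5 tilt [0.001 0.001 1.   ] q [ 1.02  0.53  0.02  1.53 -0.01  1.08 -0.16] w 0.0847 F [ 0.6 -0.5  0.4] ff 0.0
```

Request:
{"name": "play_rows", "arguments": {"deltas": [{"tx": 0.03, "ty": -0.018, "tz": 0, "rx": 0, "ry": 0, "rz": 0, "hand": 0.085}, {"tx": 0.03, "ty": -0.018, "tz": 0, "rx": 0, "ry": 0, "rz": 0, "hand": 0.085}, {"tx": 0.03, "ty": -0.018, "tz": 0, "rx": 0, "ry": 0, "rz": 0, "hand": 0.085}, {"tx": 0.03, "ty": -0.018, "tz": 0, "rx": 0, "ry": 0, "rz": 0, "hand": 0.085}, {"tx": 0.03, "ty": -0.018, "tz": 0, "rx": 0, "ry": 0, "rz": 0, "hand": 0.085}, {"tx": 0.03, "ty": -0.018, "tz": 0, "rx": 0, "ry": 0, "rz": 0, "hand": 0.085}, {"tx": 0.03, "ty": -0.018, "tz": 0, "rx": 0, "ry": 0, "rz": 0, "hand": 0.085}, {"tx": 0.03, "ty": -0.018, "tz": 0, "rx": 0, "ry": 0, "rz": 0, "hand": 0.085}, {"tx": 0.03, "ty": -0.018, "tz": 0, "rx": 0, "ry": 0, "rz": 0, "hand": 0.085}, {"tx": 0.03, "ty": -0.018, "tz": 0, "rx": 0, "ry": 0, "rz": 0, "hand": 0.085}, {"tx": 0.016, "ty": -0.03, "tz": 0, "rx": 0, "ry": 0, "rz": 0, "hand": 0.085}, {"tx": 0.016, "ty": -0.03, "tz": 0, "rx": 0, "ry": 0, "rz": 0, "hand": 0.085}, {"tx": 0.016, "ty": -0.03, "tz": 0, "rx": 0, "ry": 0, "rz": 0, "hand": 0.085}, {"tx": 0.016, "ty": -0.03, "tz": 0, "rx": 0, "ry": 0, "rz": 0, "hand": 0.085}, {"tx": 0.016, "ty": -0.03, "tz": 0, "rx": 0, "ry": 0, "rz": 0, "hand": 0.085}, {"tx": 0.016, "ty": -0.03, "tz": 0, "rx": 0, "ry": 0, "rz": 0, "hand": 0.085}, {"tx": 0.016, "ty": -0.03, "tz": 0, "rx": 0, "ry": 0, "rz": 0, "hand": 0.085}, {"tx": 0.016, "ty": -0.03, "tz": 0, "rx": 0, "ry": 0, "rz": 0, "hand": 0.085}, {"tx": 0.016, "ty": -0.03, "tz": 0, "rx": 0, "ry": 0, "rz": 0, "hand": 0.085}, {"tx": 0.016, "ty": -0.03, "tz": 0, "rx": 0, "ry": 0, "rz": 0, "hand": 0.085}]}}

```text
time: 1.93
tool_pos: [0.5417, 0.0451, 0.2307]
tcp_rot: [0.982, 0.187, -0.0, 0.0]
wrist_force: [1.6, -0.8, 1.4]
width: 0.0851
finger_force: 0.0
```

```bash
python3 -c "
from h import *
go(.469,.393,.25,108.8)"
```

```text
t=1.93 pos [0.5417 0.0451 0.2307] th 21.6 shift mm [  60.3 -350.3  -19.3] rz -87.2 tilt [0. 0. 1.] q [-0.1   0.38 -0.1   1.78  0.05  0.98 -1.41] w 0.0851 F [ 1.6 -0.8  1.4] ff 0.0
```

Request:
{"name": "play_rows", "arguments": {"deltas": [{"tx": 0.005, "ty": -0.029, "tz": 0, "rx": 0, "ry": 0, "rz": 0, "hand": 0.085}, {"tx": 0.005, "ty": -0.029, "tz": 0, "rx": 0, "ry": 0, "rz": 0, "hand": 0.085}, {"tx": 0.005, "ty": -0.029, "tz": 0, "rx": 0, "ry": 0, "rz": 0, "hand": 0.085}, {"tx": 0.005, "ty": -0.029, "tz": 0, "rx": 0, "ry": 0, "rz": 0, "hand": 0.085}, {"tx": 0.005, "ty": -0.029, "tz": 0, "rx": 0, "ry": 0, "rz": 0, "hand": 0.085}, {"tx": 0.005, "ty": -0.029, "tz": 0, "rx": 0, "ry": 0, "rz": 0, "hand": 0.085}, {"tx": 0.005, "ty": -0.029, "tz": 0, "rx": 0, "ry": 0, "rz": 0, "hand": 0.085}, {"tx": 0.005, "ty": -0.029, "tz": 0, "rx": 0, "ry": 0, "rz": 0, "hand": 0.085}, {"tx": 0.005, "ty": -0.029, "tz": 0, "rx": 0, "ry": 0, "rz": 0, "hand": 0.085}, {"tx": 0.005, "ty": -0.029, "tz": 0, "rx": 0, "ry": 0, "rz": 0, "hand": 0.085}, {"tx": 0.005, "ty": -0.029, "tz": 0, "rx": 0, "ry": 0, "rz": 0, "hand": 0.085}, {"tx": 0.005, "ty": -0.029, "tz": 0, "rx": 0, "ry": 0, "rz": 0, "hand": 0.085}, {"tx": 0, "ty": 0, "tz": 0, "rx": 0, "ry": 0, "rz": -7, "hand": 0.085}, {"tx": 0, "ty": 0, "tz": 0, "rx": 0, "ry": 0, "rz": -7, "hand": 0.085}, {"tx": 0, "ty": 0, "tz": 0, "rx": 0, "ry": 0, "rz": -7, "hand": 0.085}, {"tx": 0, "ty": 0, "tz": 0, "rx": 0, "ry": 0, "rz": -7, "hand": 0.085}, {"tx": 0, "ty": 0, "tz": 0, "rx": 0, "ry": 0, "rz": -7, "hand": 0.085}, {"tx": 0, "ty": 0, "tz": 0, "rx": 0, "ry": 0, "rz": -7, "hand": 0.085}, {"tx": 0, "ty": 0, "tz": 0, "rx": 0, "ry": 0, "rz": -7, "hand": 0.085}, {"tx": 0, "ty": 0, "tz": 0, "rx": 0, "ry": 0, "rz": -7, "hand": 0.085}]}}

```text
time: 3.6
tool_pos: [0.4696, 0.3889, 0.2305]
tcp_rot: [0.778, 0.629, -0.0, 0.0]
wrist_force: [0.1, 1.0, -0.7]
width: 0.0851
finger_force: 0.0
```

Request:
{"name": "play_rows", "arguments": {"deltas": [{"tx": 0, "ty": 0, "tz": 0, "rx": 0, "ry": 0, "rz": -7, "hand": 0.085}, {"tx": 0, "ty": 0, "tz": 0, "rx": 0, "ry": 0, "rz": -7, "hand": 0.085}, {"tx": 0, "ty": 0, "tz": 0, "rx": 0, "ry": 0, "rz": -7, "hand": 0.085}, {"tx": 0, "ty": 0, "tz": 0, "rx": 0, "ry": 0, "rz": -7, "hand": 0.085}, {"tx": 0, "ty": 0, "tz": 0, "rx": 0, "ry": 0, "rz": -3, "hand": 0.085}, {"tx": 0, "ty": 0, "tz": 0, "rx": 0, "ry": 0, "rz": 0, "hand": 0.085}]}}

```text
time: 4.1
tool_pos: [0.4698, 0.3888, 0.2304]
tcp_rot: [0.583, 0.813, -0.0, -0.0]
wrist_force: [-0.4, -0.6, 0.3]
width: 0.0854
finger_force: 0.0
```

```bash
python3 - <<'E'
from h import *
T=wristT(bot.state());im=bot.get_image("wrist")[:,:,::-1].copy();cv2.imwrite("pics/w1.png",im);np.save("pics/w1.npy",T)
go(.469,.393,.05,108.8)
hsv=cv2.cvtColor(im,cv2.COLOR_BGR2HSV);m=cv2.inRange(hsv,(5,60,90),(20,255,255))
c=max(cv2.findContours(m,0,2)[0],key=cv2.contourArea).reshape(-1,2)
W=plane("wrist",c,.043,T)[:,:2].astype(np.float32);print(cv2.minAreaRect(W*1000),c.min(0),c.max(0))
E
```

```text
t=4.15 pos [0.4698 0.3888 0.2305] th 108.5 shift mm [  4.2   0.8 180.5] rz -0.3 tilt [0.    0.001 1.   ] q [-0.42  0.52 -0.55  1.61  0.3   1.1  -0.73] w 0.0852 F [ 0.2 -0.   0.1] ff 0.0
((378.5841979980469, 447.69024658203125), (342.5323181152344, 191.73199462890625), 54.58591079711914) [104   0] [371 268]
```

View pics/w1.png

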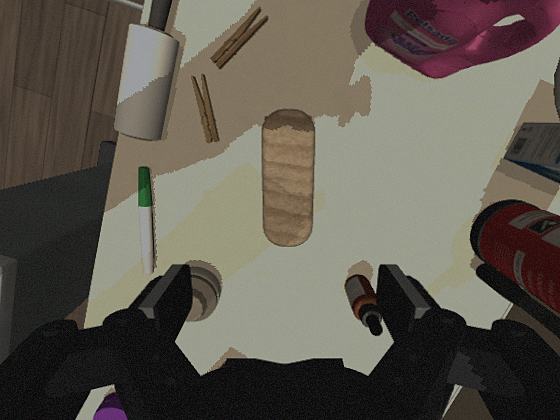

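Brush in the wrist view spans cols 262–314, rows 109–246, aligned with the fingers. The timer is at (205,290) and the dropper at (362,298), both beside the finger paths.

```bash
python3 - <<'E'
from h import *
T=np.load("pics/w1.npy")
P=plane("wrist",[[262,178],[314,178],[288,109],[288,246]],.043,T);print(np.round(P,4),P[:2].mean(0),P[2:].mean(0))
print("dropper base",plane("wrist",[[358,275]],0,T),"timer base",plane("wrist",[[205,278]],0.02,T))
c=(P[:2].mean(0)+P[2:].mean(0))/2
go(c[0],c[1],.033,108.8)
E
```

```text
[[0.4442 0.3928 0.043 ]
 [0.4962 0.4104 0.043 ]
 [0.4477 0.4674 0.043 ]
 [0.4953 0.3285 0.043 ]] [0.47020816 0.40159396 0.043     ] [0.47146816 0.39793906 0.043     ]
dropper base [[0.60163994 0.30262618 0.        ]] timer base [[0.41460376 0.24568429 0.02      ]]
t=4.15 pos [0.4698 0.3888 0.2305] th 108.5 shift mm [ 10.1   4.7 197.5] rz -0.3 tilt [0.    0.001 1.   ] q [-0.42  0.52 -0.55  1.61  0.3   1.1  -0.73] w 0.0852 F [ 0.2 -0.   0.1] ff 0.0
```

Request:
{"name": "play_rows", "arguments": {"deltas": [{"tx": 0.004, "ty": 0.002, "tz": 0.028, "rx": 0, "ry": 0, "rz": 0, "hand": 0.085}, {"tx": 0.004, "ty": 0.001, "tz": 0.028, "rx": 0, "ry": 0, "rz": 0, "hand": 0.085}, {"tx": 0, "ty": 0, "tz": 0.028, "rx": 0, "ry": 0, "rz": 0, "hand": 0.085}, {"tx": 0, "ty": 0, "tz": 0.028, "rx": 0, "ry": 0, "rz": 0, "hand": 0.085}, {"tx": 0, "ty": 0, "tz": 0.028, "rx": 0, "ry": 0, "rz": 0, "hand": 0.085}, {"tx": 0, "ty": 0, "tz": 0.028, "rx": 0, "ry": 0, "rz": 0, "hand": 0.085}, {"tx": 0, "ty": 0, "tz": 0.014, "rx": 0, "ry": 0, "rz": 0, "hand": 0.085}, {"tx": 0, "ty": 0, "tz": 0.014, "rx": 0, "ry": 0, "rz": 0, "hand": 0.085}, {"tx": 0, "ty": 0, "tz": 0, "rx": 0, "ry": 0, "rz": 0, "hand": 0.045}, {"tx": 0, "ty": 0, "tz": 0, "rx": 0, "ry": 0, "rz": 0, "hand": 0.045}, {"tx": 0, "ty": 0, "tz": 0, "rx": 0, "ry": 0, "rz": 0, "hand": 0.045}, {"tx": 0, "ty": 0, "tz": 0, "rx": 0, "ry": 0, "rz": 0, "hand": 0.045}, {"tx": 0, "ty": 0, "tz": 0, "rx": 0, "ry": 0, "rz": 0, "hand": 0.045}, {"tx": 0, "ty": 0, "tz": 0, "rx": 0, "ry": 0, "rz": 0, "hand": 0.045}, {"tx": 0, "ty": 0, "tz": 0, "rx": 0, "ry": 0, "rz": 0, "hand": 0.045}, {"tx": 0, "ty": 0, "tz": 0, "rx": 0, "ry": 0, "rz": 0, "hand": 0.045}], "newtons": 50}}

```text
time: 5.48
tool_pos: [0.4696, 0.3981, 0.0398]
tcp_rot: [0.584, 0.812, 0.001, 0.001]
wrist_force: [-12.8, -10.0, 39.9]
width: 0.0455
finger_force: 23.4
```

```bash
python3 - <<'E'
from h import *
go(.55,.014,.18,159.3)
E
```

```text
t=5.48 pos [0.4696 0.3981 0.0398] th 108.6 shift mm [-389.7  -45.6 -140.3] rz -50.7 tilt [ 0.    -0.003  1.   ] q [-0.5   0.73 -0.45  1.79  0.46  0.72 -0.88] w 0.0455 F [-12.8 -10.   39.9] ff 23.4
```

```bash
python3 - <<'E'
from h import *
im=bot.get_image("wrist")[:,:,::-1];a=bot.get_image("scene")[:,:,::-1][200:350,60:260]
cv2.imwrite("pics/w2.png",np.hstack([cv2.resize(im,(400,300)),cv2.resize(a,(400,300),interpolation=cv2.INTER_CUBIC)]))
go(.55,.014,.18,159.3)
E
```

```text
t=5.58 pos [0.4696 0.3981 0.0397] th 108.6 shift mm [-389.7  -45.6 -140.3] rz -50.7 tilt [ 0.    -0.002  1.   ] q [-0.5   0.73 -0.45  1.79  0.46  0.72 -0.88] w 0.0454 F [-12.3 -11.4  39.1] ff 23.4
```

View pics/w2.png

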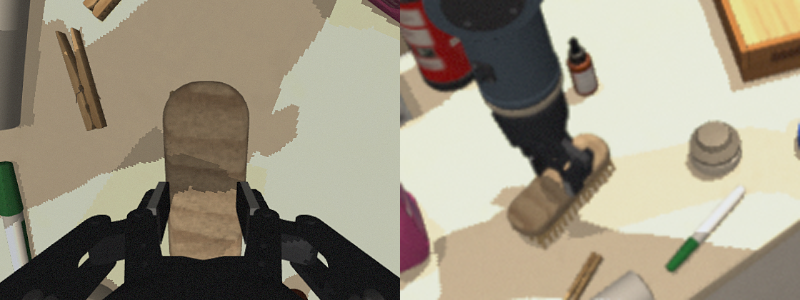

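The fingers straddle the brush, but the opening reads 45 mm and the tool was pushed up 5 mm, so this grip isn't clean. I open and re-read the state.

Request:
{"name": "play_rows", "arguments": {"deltas": [{"tx": 0, "ty": 0, "tz": -0.005, "rx": 0, "ry": 0, "rz": 0, "hand": 0.085}, {"tx": 0, "ty": 0, "tz": 0, "rx": 0, "ry": 0, "rz": 0, "hand": 0.085}, {"tx": 0, "ty": 0, "tz": 0, "rx": 0, "ry": 0, "rz": 0, "hand": 0.085}, {"tx": 0, "ty": 0, "tz": 0, "rx": 0, "ry": 0, "rz": 0, "hand": 0.085}, {"tx": 0, "ty": 0, "tz": 0, "rx": 0, "ry": 0, "rz": 0, "hand": 0.085}, {"tx": 0, "ty": 0, "tz": 0, "rx": 0, "ry": 0, "rz": 0, "hand": 0.085}]}}

```text
time: 6.08
tool_pos: [0.47, 0.3976, 0.0396]
tcp_rot: [0.584, 0.812, -0.0, -0.0]
wrist_force: [-0.2, 0.5, -0.7]
width: 0.085
finger_force: 0.0
```

```bash
python3 - <<'E'
from h import *
s=bot.state();T=wristT(s);im=bot.get_image("wrist")[:,:,::-1]
cv2.imwrite("pics/w3.png",im)
go(.47,.398,.033,108.8)
print(plane("wrist",[[288,109],[288,246]],.043,T))
E
```

```text
t=6.13 pos [0.47   0.3976 0.0395] th 108.6 shift mm [0.4 0.1 6.5] rz -0.2 tilt [0.    0.001 1.   ] q [-0.5   0.73 -0.45  1.79  0.46  0.73 -0.87] w 0.0847 F [-0.  -0.7  0.2] ff 0.0
[[0.44818281 0.46966109 0.043     ]
 [0.46816341 0.41087682 0.043     ]]
```

View pics/w3.png

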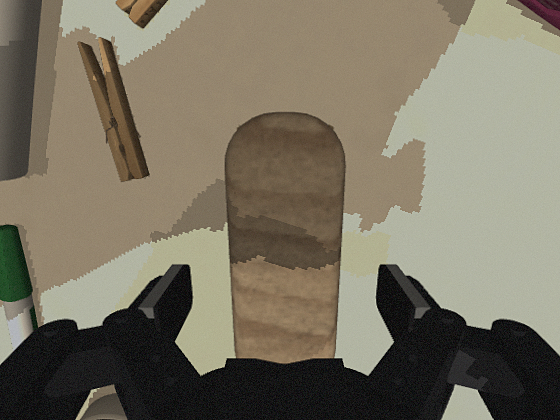

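Open at TCP z 0.040 there is no contact, with the brush centred at cols 228–340. The open pads stand farther back, so they caught the brush's rounded top edge. I go 13 mm lower and close again.

Request:
{"name": "play_rows", "arguments": {"deltas": [{"tx": 0, "ty": 0, "tz": 0.007, "rx": 0, "ry": 0, "rz": 0, "hand": 0.085}, {"tx": 0, "ty": 0, "tz": 0.006, "rx": 0, "ry": 0, "rz": 0, "hand": 0.085}, {"tx": 0, "ty": 0, "tz": 0, "rx": 0, "ry": 0, "rz": 0, "hand": 0.05}, {"tx": 0, "ty": 0, "tz": 0, "rx": 0, "ry": 0, "rz": 0, "hand": 0.05}, {"tx": 0, "ty": 0, "tz": 0, "rx": 0, "ry": 0, "rz": 0, "hand": 0.05}, {"tx": 0, "ty": 0, "tz": 0, "rx": 0, "ry": 0, "rz": 0, "hand": 0.05}, {"tx": 0, "ty": 0, "tz": 0, "rx": 0, "ry": 0, "rz": 0, "hand": 0.05}], "newtons": 30}}

```text
time: 6.72
tool_pos: [0.4701, 0.3977, 0.027]
tcp_rot: [0.584, 0.812, 0.0, -0.0]
wrist_force: [0.2, 0.4, -1.2]
width: 0.054
finger_force: 31.8
```

```bash
python3 - <<'E'
from h import *
go(.55,.014,.18,159.3)
E
```

```text
t=6.72 pos [0.4701 0.3977 0.027 ] th 108.6 shift mm [-389.2  -46.6 -153.1] rz -50.7 tilt [-0. -0.  1.] q [-0.51  0.75 -0.44  1.79  0.47  0.7  -0.88] w 0.0540 F [ 0.2  0.4 -1.2] ff 31.8
```

Request:
{"name": "play_rows", "arguments": {"deltas": [{"tx": 0, "ty": 0, "tz": 0, "rx": 0, "ry": 0, "rz": 0, "hand": 0.045}, {"tx": 0, "ty": 0, "tz": -0.02, "rx": 0, "ry": 0, "rz": 0, "hand": 0.045}, {"tx": 0, "ty": 0, "tz": -0.035, "rx": 0, "ry": 0, "rz": 0, "hand": 0.045}, {"tx": 0, "ty": 0, "tz": -0.035, "rx": 0, "ry": 0, "rz": 0, "hand": 0.045}, {"tx": 0, "ty": 0, "tz": -0.035, "rx": 0, "ry": 0, "rz": 0, "hand": 0.045}, {"tx": 0, "ty": 0, "tz": -0.02, "rx": 0, "ry": 0, "rz": 0, "hand": 0.045}, {"tx": -0.03, "ty": -0.004, "tz": 0, "rx": 0, "ry": 0, "rz": 0, "hand": 0.045}, {"tx": -0.03, "ty": -0.004, "tz": 0, "rx": 0, "ry": 0, "rz": 0, "hand": 0.045}, {"tx": -0.03, "ty": -0.004, "tz": 0, "rx": 0, "ry": 0, "rz": 0, "hand": 0.045}, {"tx": -0.03, "ty": -0.004, "tz": 0, "rx": 0, "ry": 0, "rz": 0, "hand": 0.045}, {"tx": -0.03, "ty": -0.004, "tz": 0, "rx": 0, "ry": 0, "rz": 0, "hand": 0.045}, {"tx": -0.03, "ty": -0.004, "tz": 0, "rx": 0, "ry": 0, "rz": 0, "hand": 0.045}, {"tx": -0.03, "ty": -0.004, "tz": 0, "rx": 0, "ry": 0, "rz": 0, "hand": 0.045}, {"tx": -0.03, "ty": -0.004, "tz": 0, "rx": 0, "ry": 0, "rz": 0, "hand": 0.045}, {"tx": -0.03, "ty": -0.004, "tz": 0, "rx": 0, "ry": 0, "rz": 0, "hand": 0.045}, {"tx": -0.03, "ty": -0.004, "tz": 0, "rx": 0, "ry": 0, "rz": 0, "hand": 0.045}, {"tx": -0.03, "ty": -0.003, "tz": 0, "rx": 0, "ry": 0, "rz": 0, "hand": 0.045}, {"tx": -0.03, "ty": -0.003, "tz": 0, "rx": 0, "ry": 0, "rz": 0, "hand": 0.045}, {"tx": -0.029, "ty": 0, "tz": 0, "rx": 0, "ry": 0, "rz": 0, "hand": 0.045}], "newtons": 50}}

```text
time: 8.3
tool_pos: [0.5501, 0.0124, 0.172]
tcp_rot: [0.584, 0.812, -0.0, 0.0]
wrist_force: [0.9, 1.0, -0.8]
width: 0.0534
finger_force: 53.3
```

Request:
{"name": "play_rows", "arguments": {"deltas": [{"tx": 0, "ty": 0, "tz": 0, "rx": 0, "ry": 0, "rz": -6, "hand": 0.045}, {"tx": 0, "ty": 0, "tz": 0, "rx": 0, "ry": 0, "rz": -6, "hand": 0.045}, {"tx": 0, "ty": 0, "tz": 0, "rx": 0, "ry": 0, "rz": -6, "hand": 0.045}, {"tx": 0, "ty": 0, "tz": 0, "rx": 0, "ry": 0, "rz": -6, "hand": 0.045}, {"tx": 0, "ty": 0, "tz": 0, "rx": 0, "ry": 0, "rz": -6, "hand": 0.045}, {"tx": 0, "ty": 0, "tz": 0, "rx": 0, "ry": 0, "rz": -6, "hand": 0.045}, {"tx": 0, "ty": 0, "tz": 0, "rx": 0, "ry": 0, "rz": -6, "hand": 0.045}, {"tx": 0, "ty": 0, "tz": 0, "rx": 0, "ry": 0, "rz": -6, "hand": 0.045}, {"tx": 0, "ty": 0, "tz": 0, "rx": 0, "ry": 0, "rz": -3, "hand": 0.045}, {"tx": 0, "ty": 0, "tz": 0, "rx": 0, "ry": 0, "rz": 0, "hand": 0.045}]}}

```text
time: 9.13
tool_pos: [0.5503, 0.0141, 0.1718]
tcp_rot: [0.176, 0.984, 0.0, -0.0]
wrist_force: [0.1, -0.1, -0.5]
width: 0.0538
finger_force: 53.3
```

```bash
python3 - <<'E'
from h import *
s=bot.state();T=wristT(s);im=bot.get_image("wrist")[:,:,::-1]
cv2.imwrite("pics/w4.png",im);np.save("pics/w4.npy",T)
go(.55,.014,.035,159.3)
E
```

```text
t=9.18 pos [0.5503 0.0141 0.1718] th 159.5 shift mm [  0.2  -0.2 136.8] rz 0.2 tilt [-0. -0.  1.] q [ 0.41  0.54 -0.78  1.83  0.46  0.96  0.63] w 0.0538 F [ 0.1  0.  -1.2] ff 53.3
```

View pics/w4.png

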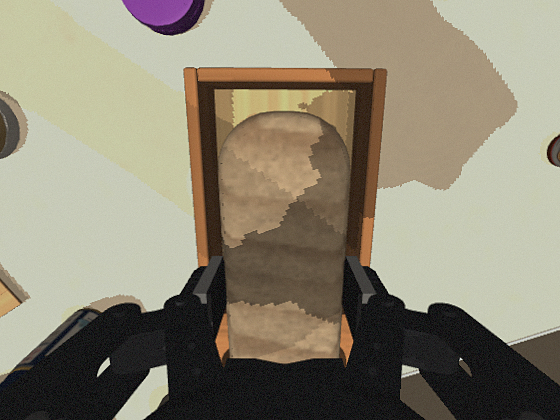

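Brush (cols 221–347) hangs centred and parallel in the box's near end, whose outer corners are (184,68) and (386,68).

```bash
python3 - <<'E'
from h import *
T=np.load("pics/w4.npy")
P=plane("wrist",[[184,68],[386,68]],.066,T)[:,:2];d=P[1]-P[0];a=np.degrees(np.arctan2(d[1],d[0]));print(P,np.linalg.norm(d),a)
m=P.mean(0);t=np.radians(-20.7);ey=np.array([np.cos(t),np.sin(t)]);print("well mid",m+ey*(.152-.044))
E
```

```text
[[ 0.42401846 -0.01719025]
 [ 0.47514069  0.12103713]] 0.1473780565019973 69.70350859761204
well mid [0.55060753 0.01374815]
```

Request:
{"name": "play_rows", "arguments": {"deltas": [{"tx": 0, "ty": 0, "tz": 0.03, "rx": 0, "ry": 0, "rz": 0, "hand": 0.045}, {"tx": 0, "ty": 0, "tz": 0.03, "rx": 0, "ry": 0, "rz": 0, "hand": 0.045}, {"tx": 0, "ty": 0, "tz": 0.03, "rx": 0, "ry": 0, "rz": 0, "hand": 0.045}, {"tx": 0, "ty": 0, "tz": 0.02, "rx": 0, "ry": 0, "rz": 0, "hand": 0.045}, {"tx": 0, "ty": 0, "tz": 0.014, "rx": 0, "ry": 0, "rz": 0, "hand": 0.045}, {"tx": 0, "ty": 0, "tz": 0.008, "rx": 0, "ry": 0, "rz": 0, "hand": 0.045}, {"tx": 0, "ty": 0, "tz": 0.005, "rx": 0, "ry": 0, "rz": 0, "hand": 0.045}, {"tx": 0, "ty": 0, "tz": 0, "rx": 0, "ry": 0, "rz": 0, "hand": 0.045}]}}

```text
time: 9.85
tool_pos: [0.5504, 0.0144, 0.0345]
tcp_rot: [0.178, 0.984, -0.0, -0.0]
wrist_force: [-0.3, -0.4, -1.1]
width: 0.0535
finger_force: 53.2
```

Request:
{"name": "play_rows", "arguments": {"deltas": [{"tx": 0, "ty": 0, "tz": 0.0015, "rx": 0, "ry": 0, "rz": 0, "hand": 0.045}, {"tx": 0, "ty": 0, "tz": 0, "rx": 0, "ry": 0, "rz": 0, "hand": 0.072}, {"tx": 0, "ty": 0, "tz": 0, "rx": 0, "ry": 0, "rz": 0, "hand": 0.072}, {"tx": 0, "ty": 0, "tz": 0, "rx": 0, "ry": 0, "rz": 0, "hand": 0.072}, {"tx": 0, "ty": 0, "tz": -0.02, "rx": 0, "ry": 0, "rz": 0, "hand": 0.072}, {"tx": 0, "ty": 0, "tz": -0.035, "rx": 0, "ry": 0, "rz": 0, "hand": 0.072}, {"tx": 0, "ty": 0, "tz": -0.035, "rx": 0, "ry": 0, "rz": 0, "hand": 0.072}, {"tx": 0, "ty": 0, "tz": -0.035, "rx": 0, "ry": 0, "rz": 0, "hand": 0.072}, {"tx": 0, "ty": 0, "tz": -0.035, "rx": 0, "ry": 0, "rz": 0, "hand": 0.072}, {"tx": 0, "ty": 0, "tz": -0.035, "rx": 0, "ry": 0, "rz": 0, "hand": 0.072}, {"tx": 0, "ty": 0, "tz": -0.02, "rx": 0, "ry": 0, "rz": 0, "hand": 0.072}, {"tx": 0, "ty": 0, "tz": 0, "rx": 0, "ry": 0, "rz": 0, "hand": 0.072}]}}

```text
time: 10.85
tool_pos: [0.5525, 0.0152, 0.2535]
tcp_rot: [0.177, 0.984, 0.001, 0.004]
wrist_force: [-0.8, 0.4, -0.4]
width: 0.0717
finger_force: 0.0
```

```bash
python3 - <<'E'
from h import *
s=bot.state();T=wristT(s);im=bot.get_image("wrist")[:,:,::-1]
cv2.imwrite("pics/w5.png",im)
hsv=cv2.cvtColor(im,cv2.COLOR_BGR2HSV)
go(.5126,-.4254,.24,11.2)
E
```

```text
t=10.90 pos [0.5515 0.0146 0.2511] th 159.6 shift mm [-117.1 -426.    11. ] rz 148.4 tilt [ 0.005 -0.002  1.   ] q [ 0.45  0.46 -0.84  1.72  0.38  1.12  0.71] w 0.0720 F [ 0.2  0.4 -0.2] ff 0.0
```

View pics/w5.png

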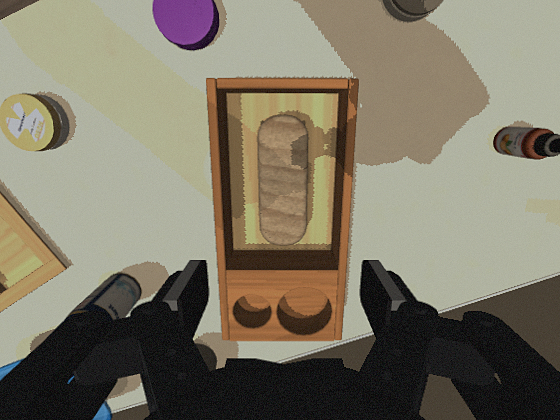

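The brush lies bristles down in the well at (283,180), centred. Next the tray.

Request:
{"name": "play_rows", "arguments": {"deltas": [{"tx": -0.0084, "ty": -0.0304, "tz": 0, "rx": 0, "ry": 0, "rz": 0, "hand": 0.072}, {"tx": -0.0084, "ty": -0.0304, "tz": 0, "rx": 0, "ry": 0, "rz": 0, "hand": 0.06}, {"tx": -0.0084, "ty": -0.0304, "tz": 0, "rx": 0, "ry": 0, "rz": 0, "hand": 0.06}, {"tx": -0.0084, "ty": -0.0304, "tz": 0, "rx": 0, "ry": 0, "rz": 0, "hand": 0.06}, {"tx": -0.0084, "ty": -0.0304, "tz": 0, "rx": 0, "ry": 0, "rz": 0, "hand": 0.06}, {"tx": -0.0084, "ty": -0.0304, "tz": 0, "rx": 0, "ry": 0, "rz": 0, "hand": 0.06}, {"tx": -0.0084, "ty": -0.0304, "tz": 0, "rx": 0, "ry": 0, "rz": 0, "hand": 0.06}, {"tx": -0.0084, "ty": -0.0304, "tz": 0, "rx": 0, "ry": 0, "rz": 0, "hand": 0.06}, {"tx": -0.0084, "ty": -0.0304, "tz": 0, "rx": 0, "ry": 0, "rz": 0, "hand": 0.06}, {"tx": -0.0084, "ty": -0.0304, "tz": 0, "rx": 0, "ry": 0, "rz": 0, "hand": 0.06}, {"tx": -0.0084, "ty": -0.0304, "tz": 0, "rx": 0, "ry": 0, "rz": 0, "hand": 0.06}, {"tx": -0.0084, "ty": -0.0304, "tz": 0, "rx": 0, "ry": 0, "rz": 0, "hand": 0.06}, {"tx": -0.0084, "ty": -0.0304, "tz": 0, "rx": 0, "ry": 0, "rz": 0, "hand": 0.06}, {"tx": -0.0084, "ty": -0.0304, "tz": 0, "rx": 0, "ry": 0, "rz": 0, "hand": 0.06}, {"tx": 0, "ty": 0, "tz": 0, "rx": 0, "ry": 0, "rz": 7, "hand": 0.06}, {"tx": 0, "ty": 0, "tz": 0, "rx": 0, "ry": 0, "rz": 7, "hand": 0.06}, {"tx": 0, "ty": 0, "tz": 0, "rx": 0, "ry": 0, "rz": 7, "hand": 0.06}, {"tx": 0, "ty": 0, "tz": 0, "rx": 0, "ry": 0, "rz": 7, "hand": 0.06}, {"tx": 0, "ty": 0, "tz": 0, "rx": 0, "ry": 0, "rz": 7, "hand": 0.06}, {"tx": 0, "ty": 0, "tz": 0, "rx": 0, "ry": 0, "rz": 7, "hand": 0.06}]}}

```text
time: 12.57
tool_pos: [0.5117, -0.4254, 0.247]
tcp_rot: [0.521, 0.854, -0.0, -0.001]
wrist_force: [0.6, 0.3, -1.0]
width: 0.0598
finger_force: 0.0
```

Request:
{"name": "play_rows", "arguments": {"deltas": [{"tx": 0, "ty": 0, "tz": 0, "rx": 0, "ry": 0, "rz": 7, "hand": 0.06}, {"tx": 0, "ty": 0, "tz": 0, "rx": 0, "ry": 0, "rz": 7, "hand": 0.06}, {"tx": 0, "ty": 0, "tz": 0, "rx": 0, "ry": 0, "rz": 7, "hand": 0.06}, {"tx": 0, "ty": 0, "tz": 0, "rx": 0, "ry": 0, "rz": 7, "hand": 0.06}, {"tx": 0, "ty": 0, "tz": 0, "rx": 0, "ry": 0, "rz": 7, "hand": 0.06}, {"tx": 0, "ty": 0, "tz": 0, "rx": 0, "ry": 0, "rz": 7, "hand": 0.06}, {"tx": 0, "ty": 0, "tz": 0, "rx": 0, "ry": 0, "rz": 7, "hand": 0.06}, {"tx": 0, "ty": 0, "tz": 0, "rx": 0, "ry": 0, "rz": 7, "hand": 0.06}, {"tx": 0, "ty": 0, "tz": 0, "rx": 0, "ry": 0, "rz": 7, "hand": 0.06}, {"tx": 0, "ty": 0, "tz": 0, "rx": 0, "ry": 0, "rz": 7, "hand": 0.06}, {"tx": 0, "ty": 0, "tz": 0, "rx": 0, "ry": 0, "rz": 7, "hand": 0.06}, {"tx": 0, "ty": 0, "tz": 0, "rx": 0, "ry": 0, "rz": 7, "hand": 0.06}, {"tx": 0, "ty": 0, "tz": 0, "rx": 0, "ry": 0, "rz": 7, "hand": 0.06}, {"tx": 0, "ty": 0, "tz": 0, "rx": 0, "ry": 0, "rz": 7, "hand": 0.06}, {"tx": 0, "ty": 0, "tz": 0, "rx": 0, "ry": 0, "rz": 7, "hand": 0.06}, {"tx": 0, "ty": 0, "tz": 0, "rx": 0, "ry": 0, "rz": 0, "hand": 0.06}]}}

```text
time: 13.9
tool_pos: [0.5118, -0.4252, 0.2472]
tcp_rot: [0.994, 0.107, -0.001, -0.0]
wrist_force: [0.4, 0.5, -0.4]
width: 0.0597
finger_force: 0.0
```

```bash
python3 - <<'E'
from h import *
s=bot.state();T=wristT(s);im=bot.get_image("wrist")[:,:,::-1]
cv2.imwrite("pics/w6.png",im);np.save("pics/w6.npy",T)
go(.5126,-.4254,.035,11.2)
E
```

```text
t=13.95 pos [ 0.5119 -0.4252  0.2473] th 12.7 shift mm [  1.    0.6 212.3] rz 1.5 tilt [0.002 0.001 1.   ] q [ 0.69  0.55 -0.11  1.44  0.06  1.16 -0.78] w 0.0601 F [ 0.2 -0.1  0.7] ff 0.0
```

View pics/w6.png

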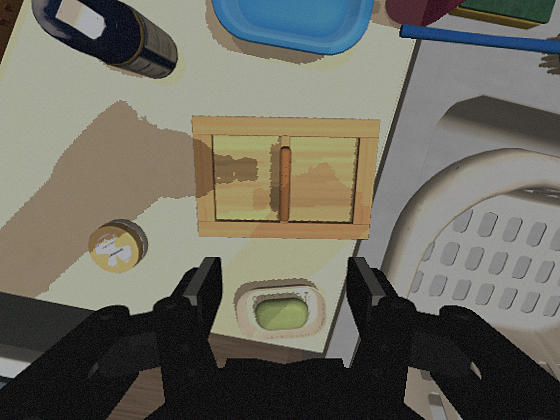

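The tray's flange corners are (193,116), (379,120), (371,240) and (197,238). The bar runs from (285,147) to (284,221), nearly parallel to the pads.

```bash
python3 - <<'E'
from h import *
T=np.load("pics/w6.npy")
P=plane("wrist",[[193,116],[379,120],[371,240],[197,238]],.012,T)
print(P[:,:2],P.mean(0),np.linalg.norm(np.diff(P,axis=0),axis=1))
v=P[1]+P[2]-P[0]-P[3];print(np.degrees(np.arctan2(v[1],v[0])))
B=plane("wrist",[[285.5,147],[284.5,221]],.044,T);v=B[0]-B[1];print(B,B.mean(0),np.degrees(np.arctan2(v[1],v[0])))
c=B.mean(0);go(c[0],c[1],.035,11.2)
for z in(.1,.161): print("can top",plane("wrist",[[80,20]],z,T))
print("tin",plane("wrist",[[115,245]],.029,T))
E
```

```text
[[ 0.56451787 -0.3072054 ]
 [ 0.60569747 -0.51753385]
 [ 0.46146686 -0.55097399]
 [ 0.41679996 -0.33234388]] [ 0.51212054 -0.42701428  0.012     ] [0.21432176 0.14805645 0.22314627]
-78.68303149488811
[[ 0.55514832 -0.417963    0.044     ]
 [ 0.47304276 -0.43474089  0.044     ]] [ 0.51409554 -0.42635195  0.044     ] 11.549126654186884
t=13.95 pos [ 0.5119 -0.4252  0.2473] th 12.7 shift mm [  2.3   1.8 212.3] rz 1.5 tilt [0.002 0.001 1.   ] q [ 0.69  0.55 -0.11  1.44  0.06  1.16 -0.78] w 0.0601 F [ 0.2 -0.1  0.7] ff 0.0
can top [[ 0.62513548 -0.22860294  0.1       ]]
can top [[ 0.6160983  -0.26678332  0.161     ]]
tin [[ 0.39319712 -0.23736319  0.029     ]]
```

Request:
{"name": "play_rows", "arguments": {"deltas": [{"tx": 0.001, "ty": 0.001, "tz": 0.033, "rx": 0, "ry": 0, "rz": 1.3, "hand": 0.06}, {"tx": 0.001, "ty": 0.001, "tz": 0.035, "rx": 0, "ry": 0, "rz": 0, "hand": 0.06}, {"tx": 0, "ty": 0, "tz": 0.035, "rx": 0, "ry": 0, "rz": 0, "hand": 0.06}, {"tx": 0, "ty": 0, "tz": 0.035, "rx": 0, "ry": 0, "rz": 0, "hand": 0.06}, {"tx": 0, "ty": 0, "tz": 0.035, "rx": 0, "ry": 0, "rz": 0, "hand": 0.06}, {"tx": 0, "ty": 0, "tz": 0.02, "rx": 0, "ry": 0, "rz": 0, "hand": 0.05}, {"tx": 0, "ty": 0, "tz": 0.012, "rx": 0, "ry": 0, "rz": 0, "hand": 0.04}, {"tx": 0, "ty": 0, "tz": 0.008, "rx": 0, "ry": 0, "rz": 0, "hand": 0.03}, {"tx": 0, "ty": 0, "tz": 0, "rx": 0, "ry": 0, "rz": 0, "hand": 0.02}, {"tx": 0, "ty": 0, "tz": 0, "rx": 0, "ry": 0, "rz": 0, "hand": 0.005}, {"tx": 0, "ty": 0, "tz": 0, "rx": 0, "ry": 0, "rz": 0, "hand": 0.005}, {"tx": 0, "ty": 0, "tz": 0, "rx": 0, "ry": 0, "rz": 0, "hand": 0.005}, {"tx": 0, "ty": 0, "tz": 0, "rx": 0, "ry": 0, "rz": 0, "hand": 0.005}], "newtons": 80}}

```text
time: 15.03
tool_pos: [0.515, -0.4274, 0.0365]
tcp_rot: [0.995, 0.098, 0.001, 0.001]
wrist_force: [-0.4, 0.1, -2.3]
width: 0.0091
finger_force: 79.3
```

Request:
{"name": "play_rows", "arguments": {"deltas": [{"tx": 0, "ty": 0, "tz": -0.015, "rx": 0, "ry": 0, "rz": 0, "hand": 0.005}, {"tx": 0, "ty": 0, "tz": -0.03, "rx": 0, "ry": 0, "rz": 0, "hand": 0.005}, {"tx": 0, "ty": 0, "tz": -0.035, "rx": 0, "ry": 0, "rz": 0, "hand": 0.005}, {"tx": 0, "ty": 0, "tz": -0.035, "rx": 0, "ry": 0, "rz": 0, "hand": 0.005}, {"tx": 0, "ty": 0, "tz": -0.035, "rx": 0, "ry": 0, "rz": 0, "hand": 0.005}, {"tx": 0, "ty": 0, "tz": -0.035, "rx": 0, "ry": 0, "rz": 0, "hand": 0.005}, {"tx": 0, "ty": 0, "tz": -0.025, "rx": 0, "ry": 0, "rz": 0, "hand": 0.005}, {"tx": 0.004, "ty": -0.015, "tz": 0, "rx": 0, "ry": 0, "rz": 0, "hand": 0.005}, {"tx": 0.0083, "ty": -0.0293, "tz": 0, "rx": 0, "ry": 0, "rz": 0, "hand": 0.005}, {"tx": 0.0083, "ty": -0.0293, "tz": 0, "rx": 0, "ry": 0, "rz": 0, "hand": 0.005}, {"tx": 0.0083, "ty": -0.0293, "tz": 0, "rx": 0, "ry": 0, "rz": 0, "hand": 0.005}, {"tx": 0.0083, "ty": -0.0293, "tz": 0, "rx": 0, "ry": 0, "rz": 0, "hand": 0.005}, {"tx": 0.0083, "ty": -0.0293, "tz": 0, "rx": 0, "ry": 0, "rz": 0, "hand": 0.005}, {"tx": 0.0083, "ty": -0.0293, "tz": 0, "rx": 0, "ry": 0, "rz": 0, "hand": 0.005}, {"tx": 0.0083, "ty": -0.0293, "tz": 0, "rx": 0, "ry": 0, "rz": 0, "hand": 0.005}, {"tx": 0.0083, "ty": -0.0293, "tz": 0, "rx": 0, "ry": 0, "rz": 0, "hand": 0.005}, {"tx": 0.0083, "ty": -0.0293, "tz": 0, "rx": 0, "ry": 0, "rz": 0, "hand": 0.005}, {"tx": 0.0083, "ty": -0.0293, "tz": 0, "rx": 0, "ry": 0, "rz": 0, "hand": 0.005}, {"tx": 0.0083, "ty": -0.0293, "tz": 0, "rx": 0, "ry": 0, "rz": 0, "hand": 0.005}, {"tx": 0.0083, "ty": -0.0293, "tz": 0, "rx": 0, "ry": 0, "rz": 0, "hand": 0.005}]}}

```text
time: 16.7
tool_pos: [0.5443, -0.0459, 0.2461]
tcp_rot: [0.995, 0.098, 0.001, 0.0]
wrist_force: [0.5, -0.4, -3.0]
width: 0.009
finger_force: 77.6
```

Request:
{"name": "play_rows", "arguments": {"deltas": [{"tx": 0.0083, "ty": -0.0293, "tz": 0, "rx": 0, "ry": 0, "rz": 0, "hand": 0.005}, {"tx": 0.0083, "ty": -0.0293, "tz": 0, "rx": 0, "ry": 0, "rz": 0, "hand": 0.005}, {"tx": 0, "ty": 0, "tz": 0, "rx": 0, "ry": 0, "rz": -3, "hand": 0.005}, {"tx": 0, "ty": 0, "tz": 0, "rx": 0, "ry": 0, "rz": -6, "hand": 0.005}, {"tx": 0, "ty": 0, "tz": 0, "rx": 0, "ry": 0, "rz": -6, "hand": 0.005}, {"tx": 0, "ty": 0, "tz": 0, "rx": 0, "ry": 0, "rz": -6, "hand": 0.005}, {"tx": 0, "ty": 0, "tz": 0, "rx": 0, "ry": 0, "rz": -6, "hand": 0.005}, {"tx": 0, "ty": 0, "tz": 0, "rx": 0, "ry": 0, "rz": -6, "hand": 0.005}, {"tx": 0, "ty": 0, "tz": 0, "rx": 0, "ry": 0, "rz": -6, "hand": 0.005}, {"tx": 0, "ty": 0, "tz": 0, "rx": 0, "ry": 0, "rz": -6, "hand": 0.005}, {"tx": 0, "ty": 0, "tz": 0, "rx": 0, "ry": 0, "rz": -6, "hand": 0.005}, {"tx": 0, "ty": 0, "tz": 0, "rx": 0, "ry": 0, "rz": -5, "hand": 0.005}, {"tx": 0, "ty": 0, "tz": 0, "rx": 0, "ry": 0, "rz": -2, "hand": 0.005}, {"tx": 0, "ty": 0, "tz": 0, "rx": 0, "ry": 0, "rz": 0, "hand": 0.005}]}}

```text
time: 17.87
tool_pos: [0.5492, 0.0132, 0.2459]
tcp_rot: [0.822, 0.569, 0.0, 0.0]
wrist_force: [-0.4, -0.0, -2.9]
width: 0.0089
finger_force: 77.7
```

```bash
python3 - <<'E'
from h import *
go(.5505,.014,.1,69.5)
s=bot.state();T=wristT(s);im=bot.get_image("wrist")[:,:,::-1]
cv2.imwrite("pics/w7.png",im);np.save("pics/w7.npy",T)
E
```

```text
t=17.87 pos [0.5492 0.0132 0.2459] th 69.4 shift mm [  1.3   0.8 145.9] rz -0.1 tilt [-0.    -0.001  1.   ] q [ 0.2   0.4  -0.44  1.74  0.19  1.05 -0.67] w 0.0089 F [-0.4 -0.  -2.9] ff 77.7
```

View pics/w7.png

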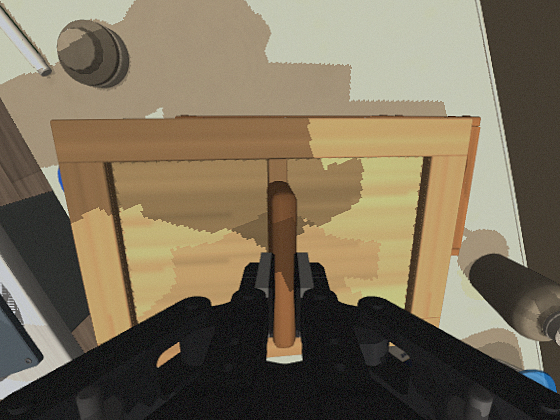

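The tray hangs level and square. Its far flange edge runs from (52,120) to (480,117), with the bar at col 284.

```bash
python3 - <<'E'
from h import *
s=bot.state();T=np.load("pics/w7.npy");M=R.from_quat(s["tcp_rot"]).as_matrix()
P=plane("wrist",[[52,120],[480,117]],.2459-.0245,T);print((P-s["tool_pos"])@M*1000, np.linalg.norm(P[1]-P[0]))
E
```

```text
[[  71.56881639 -119.31406614   24.37656975]
 [  73.42786524  101.32156801   24.52037044]] 0.22064351292619552
```

The flange looks asymmetric about the bar (232 px against 196 px). That means the tray has tipped a few degrees in the pinch, so I estimate the tilt.

```bash
python3 - <<'E'
from h import *
from scipy.optimize import least_squares
s=bot.state();M=R.from_quat(s["tcp_rot"]).as_matrix()
c=bot.camera_info("wrist");m=np.array(c["mount"]);K=np.array(c["intrinsics"])
px=np.array([[52,120],[480,117],[107,162],[436,156],[284,200]],float)
yf=np.array([-109,109,-90,90,0])/1000;h=np.array([.0245,.0245,.0245,.0245,-.0075]);xo=np.array([.074,.074,.056,.056,.035])
def f(q):
    a,y0,x0,w=q;p=np.c_[xo+x0-w*yf,y0+yf+w*xo,h];p=p@R.from_euler("x",a).as_matrix().T
    pc=(p-m[:3,3])@m[:3,:3]
    return (cv2.projectPoints(pc.reshape(-1,1,3),np.zeros(3),np.zeros(3),K,np.array(c["distortion"]))[0].reshape(-1,2)-px).ravel()
r=least_squares(f,[0,0,0,0],loss="soft_l1");print("tilt deg",np.degrees(r.x[0]),"y0,x0,yaw",r.x[1:3],np.degrees(r.x[3]),np.round(r.fun,1))
E
```

```text
tilt deg 5.346197849027265 y0,x0,yaw [ 0.000298  -0.0016245] -0.3810663633610434 [ 1.7  0.4 -2.7  0.4 -7.  -5.1  4.4 -4.8  0.1  8.3]
```

Request:
{"name": "play_rows", "arguments": {"deltas": [{"tx": 0.003, "ty": 0.001, "tz": 0.02, "rx": 0, "ry": 0, "rz": 0, "hand": 0.005}, {"tx": 0, "ty": 0, "tz": 0.03, "rx": 0, "ry": 0, "rz": 0, "hand": 0.005}, {"tx": 0, "ty": 0, "tz": 0.03, "rx": 0, "ry": 0, "rz": 0, "hand": 0.005}, {"tx": 0, "ty": 0, "tz": 0.025, "rx": 0, "ry": 0, "rz": 0, "hand": 0.005}, {"tx": 0, "ty": 0, "tz": 0.01, "rx": 0, "ry": 0, "rz": 0, "hand": 0.005}, {"tx": 0, "ty": 0, "tz": 0, "rx": -3, "ry": 0, "rz": 0, "hand": 0.005}, {"tx": 0, "ty": 0, "tz": 0, "rx": -2.5, "ry": 0, "rz": 0, "hand": 0.005}, {"tx": 0, "ty": 0, "tz": 0, "rx": 0, "ry": 0, "rz": 0, "hand": 0.005}]}}

```text
time: 18.58
tool_pos: [0.5504, 0.0166, 0.1311]
tcp_rot: [0.822, 0.568, 0.028, 0.04]
wrist_force: [-1.2, 0.2, -2.9]
width: 0.0091
finger_force: 77.9
```

```bash
python3 - <<'E'
from h import *
go(.5515,.0155,.095,69.5)
f=lambda i,x,y,w,h:cv2.resize(i[y:y+h,x:x+w],(400,300),interpolation=cv2.INTER_CUBIC)
a=bot.get_image("scene")[:,:,::-1];b=bot.get_image("wrist")[:,:,::-1]
cv2.imwrite("pics/w8.png",np.hstack([f(a,170,110,160,120),cv2.resize(b,(400,300))]))
E
```

```text
t=18.58 pos [0.5504 0.0166 0.1311] th 69.3 shift mm [-0.7 -2.1 36. ] rz -0.2 tilt [ 0.    -0.098  0.995] q [ 0.1   0.48 -0.35  1.97  0.35  0.66 -0.84] w 0.0091 F [-1.2  0.2 -2.9] ff 77.9
```

View pics/w8.png

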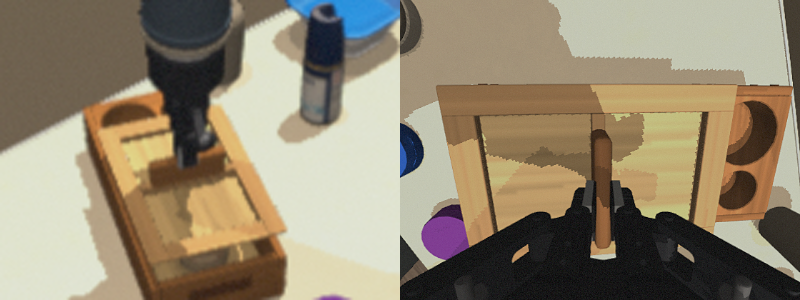

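The tray now looks level over the well, with the holes clear of its right side (holes at (750,130) and (738,190)). Lowering.

Request:
{"name": "play_rows", "arguments": {"deltas": [{"tx": -0.0007, "ty": -0.0021, "tz": 0.014, "rx": 0, "ry": 0, "rz": 0, "hand": 0.005}, {"tx": 0, "ty": 0, "tz": 0.01, "rx": 0, "ry": 0, "rz": 0, "hand": 0.005}, {"tx": 0, "ty": 0, "tz": 0.005, "rx": 0, "ry": 0, "rz": 0, "hand": 0.005}, {"tx": 0, "ty": 0, "tz": 0.003, "rx": 0, "ry": 0, "rz": 0, "hand": 0.005}, {"tx": 0, "ty": 0, "tz": 0.002, "rx": 0, "ry": 0, "rz": 0, "hand": 0.005}, {"tx": 0, "ty": 0, "tz": 0, "rx": 0, "ry": 0, "rz": 0, "hand": 0.005}]}}

```text
time: 19.18
tool_pos: [0.5523, 0.0146, 0.0962]
tcp_rot: [0.822, 0.568, 0.027, 0.039]
wrist_force: [-0.5, 0.0, -1.8]
width: 0.0087
finger_force: 78.0
```

Request:
{"name": "play_rows", "arguments": {"deltas": [{"tx": 0, "ty": 0, "tz": 0.0015, "rx": 0, "ry": 0, "rz": 0, "hand": 0.005}, {"tx": 0, "ty": 0, "tz": 0, "rx": 0, "ry": 0, "rz": 0, "hand": 0.005}, {"tx": 0, "ty": 0, "tz": 0, "rx": 0, "ry": 0, "rz": 0, "hand": 0.04}, {"tx": 0, "ty": 0, "tz": 0, "rx": 0, "ry": 0, "rz": 0, "hand": 0.04}, {"tx": 0, "ty": 0, "tz": 0, "rx": 0, "ry": 0, "rz": 0, "hand": 0.04}, {"tx": 0, "ty": 0, "tz": 0, "rx": 0, "ry": 0, "rz": 0, "hand": 0.04}, {"tx": 0, "ty": 0, "tz": -0.02, "rx": 0, "ry": 0, "rz": 0, "hand": 0.04}, {"tx": 0, "ty": 0, "tz": -0.035, "rx": 0, "ry": 0, "rz": 0, "hand": 0.04}, {"tx": 0, "ty": 0, "tz": -0.035, "rx": 0, "ry": 0, "rz": 0, "hand": 0.06}, {"tx": 0, "ty": 0, "tz": -0.035, "rx": 3, "ry": 0, "rz": 0, "hand": 0.085}, {"tx": 0, "ty": 0, "tz": -0.035, "rx": 2.6, "ry": 0, "rz": 0, "hand": 0.085}, {"tx": 0, "ty": 0, "tz": 0, "rx": 0, "ry": 0, "rz": 0, "hand": 0.085}, {"tx": 0, "ty": 0, "tz": 0, "rx": 0, "ry": 0, "rz": 0, "hand": 0.085}]}}

```text
time: 20.27
tool_pos: [0.541, 0.0193, 0.2562]
tcp_rot: [0.823, 0.568, 0.001, 0.0]
wrist_force: [-0.4, -0.8, -0.2]
width: 0.0847
finger_force: 0.0
```

```bash
python3 - <<'E'
from h import *
go(.39,-.235,.24,69.5)
s=bot.state();T=wristT(s);im=bot.get_image("wrist")[:,:,::-1]
cv2.imwrite("pics/w9.png",im);np.save("pics/w9.npy",T)
E
```

```text
t=20.27 pos [0.541  0.0193 0.2562] th 69.2 shift mm [-291.4  -51.    15.6] rz -0.3 tilt [-0.002 -0.002  1.   ] q [ 0.19  0.37 -0.44  1.75  0.18  1.06 -0.68] w 0.0847 F [-0.4 -0.8 -0.2] ff 0.0
```

View pics/w9.png

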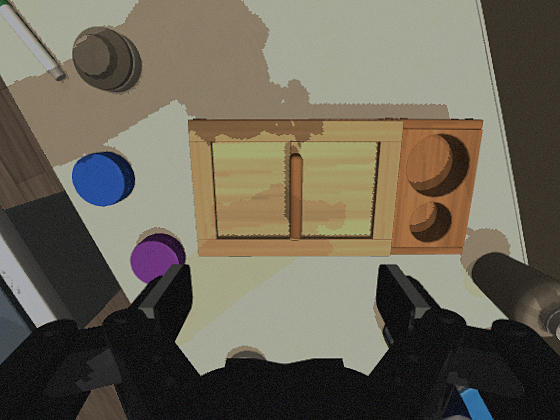

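The tray is seated: flange corners (188,121), (404,122), (391,255) and (198,256), bar at col 296. The holes are at (438,163) and (430,222).

```bash
python3 - <<'E'
from h import *
T=np.load("pics/w9.npy")
P=plane("wrist",[[188,121],[404,122],[391,255],[198,256]],.07,T);print(P[:,:2],P.mean(0),np.linalg.norm(np.diff(P,axis=0),axis=1))
v=P[1]+P[2]-P[0]-P[3];print(np.degrees(np.arctan2(v[1],v[0])))
print("holes",plane("wrist",[[438,163],[430,222]],.066,T)[:,:2])
o=np.array([.591,-.001])
for a in(-20.7,-20.4):
    t=np.radians(a);ey=np.array([np.cos(t),np.sin(t)]);ex=np.array([-np.sin(t),np.cos(t)])*-1
    w=np.array([.5505,.0138]);print([np.round(w+ex*x+ey*(y+.044),4) for x,y in((-.027,.11),(.036,.11),(0,.002))])
E
```

```text
[[ 0.47702009  0.11951523]
 [ 0.68016768  0.04152703]
 [ 0.62901894 -0.09452206]
 [ 0.4239091  -0.01774234]] [0.55252895 0.01219447 0.07      ] [0.21760308 0.14534631 0.21900953]
-20.76141466887665
holes [[ 0.70474217 -0.01235973]
 [ 0.68132451 -0.07369974]]
[array([ 0.7041, -0.0154]), array([ 0.6818, -0.0743]), array([ 0.5935, -0.0025])]
[array([ 0.7043, -0.0146]), array([ 0.6823, -0.0736]), array([ 0.5936, -0.0022])]
```

Request:
{"name": "play_rows", "arguments": {"deltas": [{"tx": -0.029, "ty": -0.005, "tz": 0, "rx": 0, "ry": 0, "rz": 0, "hand": 0.085}, {"tx": -0.029, "ty": -0.005, "tz": 0, "rx": 0, "ry": 0, "rz": 0, "hand": 0.085}, {"tx": -0.029, "ty": -0.005, "tz": 0, "rx": 0, "ry": 0, "rz": 0, "hand": 0.085}, {"tx": -0.029, "ty": -0.005, "tz": 0, "rx": 0, "ry": 0, "rz": 0, "hand": 0.085}, {"tx": -0.029, "ty": -0.005, "tz": 0, "rx": 0, "ry": 0, "rz": 0, "hand": 0.085}, {"tx": -0.029, "ty": -0.005, "tz": 0, "rx": 0, "ry": 0, "rz": 0, "hand": 0.085}, {"tx": -0.029, "ty": -0.005, "tz": 0, "rx": 0, "ry": 0, "rz": 0, "hand": 0.085}, {"tx": -0.029, "ty": -0.005, "tz": 0, "rx": 0, "ry": 0, "rz": 0, "hand": 0.085}, {"tx": -0.029, "ty": -0.005, "tz": 0, "rx": 0, "ry": 0, "rz": 0, "hand": 0.085}, {"tx": -0.029, "ty": -0.005, "tz": 0, "rx": 0, "ry": 0, "rz": 0, "hand": 0.085}, {"tx": 0, "ty": 0, "tz": 0, "rx": 0, "ry": 0, "rz": 0, "hand": 0.085}]}}

```text
time: 21.23
tool_pos: [0.386, -0.2385, 0.2527]
tcp_rot: [0.825, 0.566, -0.003, -0.002]
wrist_force: [0.2, 0.5, -0.7]
width: 0.0851
finger_force: 0.0
```

```bash
cat >> h.py <<'E'
def blobs(lo,hi,z,n="wrist",amin=300,name=None):
    T=wristT(bot.state()) if n=="wrist" else None
    im=bot.get_image(n)[:,:,::-1].copy()
    if name: cv2.imwrite(f"pics/{name}.png",im);np.save(f"pics/{name}.npy",T)
    m=cv2.inRange(cv2.cvtColor(im,cv2.COLOR_BGR2HSV),lo,hi);m=cv2.morphologyEx(m,2,np.ones((3,3)))
    for c in sorted(cv2.findContours(m,0,2)[0],key=cv2.contourArea)[::-1][:6]:
        if cv2.contourArea(c)<amin: break
        q=c.reshape(-1,2);W=plane(n,q,z,T)[:,:2].astype(np.float32)
        (x,y),r=cv2.minEnclosingCircle(W);print("px",q.min(0),q.max(0),"A",cv2.contourArea(c),"circle %.4f %.4f r %.4f"%(x,y,r))
E
python3 - <<'E'
from h import *
go(.389,-.235,.024,69.5)
blobs((15,70,90),(40,255,255),.029,name="w10")
E
```

```text
t=21.23 pos [ 0.386  -0.2385  0.2527] th 68.9 shift mm [  4.9   2.8 228.7] rz -0.6 tilt [0.002 0.005 1.   ] q [ 0.72  0.24 -0.34  1.95  0.1   0.98 -0.04] w 0.0851 F [ 0.2  0.5 -0.7] ff 0.0
px [257 153] [310 206] A 2192.0 circle 0.3864 -0.2349 r 0.0323
px [287 320] [329 358] A 1081.0 circle 0.3391 -0.4548 r 0.0350
```

Request:
{"name": "play_rows", "arguments": {"deltas": [{"tx": 0.0035, "ty": -0.001, "tz": 0.03, "rx": 0, "ry": 0, "rz": 0, "hand": 0.085}, {"tx": 0, "ty": 0, "tz": 0.035, "rx": 0, "ry": 0, "rz": 0, "hand": 0.085}, {"tx": 0, "ty": 0, "tz": 0.035, "rx": 0, "ry": 0, "rz": 0, "hand": 0.085}, {"tx": 0, "ty": 0, "tz": 0.035, "rx": 0, "ry": 0, "rz": 0, "hand": 0.085}, {"tx": 0, "ty": 0, "tz": 0.03, "rx": 0, "ry": 0, "rz": 0, "hand": 0.085}, {"tx": 0, "ty": 0, "tz": 0.03, "rx": 0, "ry": 0, "rz": 0, "hand": 0.085}, {"tx": 0, "ty": 0, "tz": 0.02, "rx": 0, "ry": 0, "rz": 0, "hand": 0.085}, {"tx": 0, "ty": 0, "tz": 0.011, "rx": 0, "ry": 0, "rz": 0, "hand": 0.085}, {"tx": 0, "ty": 0, "tz": 0, "rx": 0, "ry": 0, "rz": 0, "hand": 0.085}]}}

```text
time: 22.03
tool_pos: [0.3888, -0.228, 0.0256]
tcp_rot: [0.822, 0.569, -0.001, -0.003]
wrist_force: [-0.5, 0.3, -0.1]
width: 0.0847
finger_force: 0.0
```

```bash
python3 -c "
from h import *
go(.3864,-.2349,.026,69.5)"
```

```text
t=22.03 pos [ 0.3888 -0.228   0.0256] th 69.4 shift mm [-7.3  0.1 -0.4] rz -0.1 tilt [-0.001  0.007  1.   ] q [ 0.57  0.58 -0.21  2.22  0.32  0.37 -0.26] w 0.0847 F [-0.5  0.3 -0.1] ff 0.0
```

Request:
{"name": "play_rows", "arguments": {"deltas": [{"tx": -0.007, "ty": 0, "tz": 0, "rx": 0, "ry": 0, "rz": 0, "hand": 0.085}, {"tx": 0, "ty": 0, "tz": 0, "rx": 0, "ry": 0, "rz": 0, "hand": 0.055}, {"tx": 0, "ty": 0, "tz": 0, "rx": 0, "ry": 0, "rz": 0, "hand": 0.055}, {"tx": 0, "ty": 0, "tz": 0, "rx": 0, "ry": 0, "rz": 0, "hand": 0.055}, {"tx": 0, "ty": 0, "tz": 0, "rx": 0, "ry": 0, "rz": 0, "hand": 0.055}, {"tx": 0, "ty": 0, "tz": 0, "rx": 0, "ry": 0, "rz": 0, "hand": 0.055}], "newtons": 40}}

```text
time: 22.53
tool_pos: [0.388, -0.237, 0.0289]
tcp_rot: [0.823, 0.568, -0.0, -0.0]
wrist_force: [0.8, 0.2, 0.2]
width: 0.0549
finger_force: 0.0
```

```bash
python3 -c "
from h import *
go(.3864,-.2349,.026,69.5)"
```

```text
t=22.53 pos [ 0.388  -0.237   0.0289] th 69.3 shift mm [ 1.4 -2.2  2.9] rz -0.2 tilt [0.    0.001 1.   ] q [ 0.59  0.58 -0.21  2.22  0.32  0.38 -0.25] w 0.0549 F [0.8 0.2 0.2] ff 0.0
```

```bash
python3 - <<'E'
from h import *
blobs((15,70,90),(40,255,255),.029,name="w11")
blobs((15,60,90),(40,255,255),.029,n="top",amin=150)
E
```

```text
px [216 206] [341 321] A 10967.5 circle 0.3862 -0.2352 r 0.0319
px [  0 198] [140 419] A 19185.0 circle 0.2536 0.5577 r 0.3517
px [227 107] [319 234] A 6787.0 circle 0.5985 0.0014 r 0.1744
px [  0 112] [ 40 176] A 2004.5 circle 0.7004 0.7166 r 0.1012
px [328 291] [398 320] A 915.5 circle 0.2495 -0.2203 r 0.0908
px [151 351] [198 393] A 590.5 circle 0.0833 0.2687 r 0.0660
px [355 317] [413 337] A 477.5 circle 0.1841 -0.2717 r 0.0763
```

```bash
python3 - <<'E'
from h import *
a=bot.get_image("scene")[:,:,::-1];t=bot.get_image("top")[:,:,::-1];w=cv2.imread("pics/w11.png")
f=lambda i,x,y,W,h:cv2.resize(i[y:y+h,x:x+W],(400,300),interpolation=cv2.INTER_CUBIC)
cv2.imwrite("pics/w12.png",np.vstack([np.hstack([f(w,140,150,280,210),f(a,300,150,100,75)]),np.hstack([cv2.resize(w,(400,300)),f(t,310,210,100,75)])]))
E
```

```text
(no output)
```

View pics/w12.png

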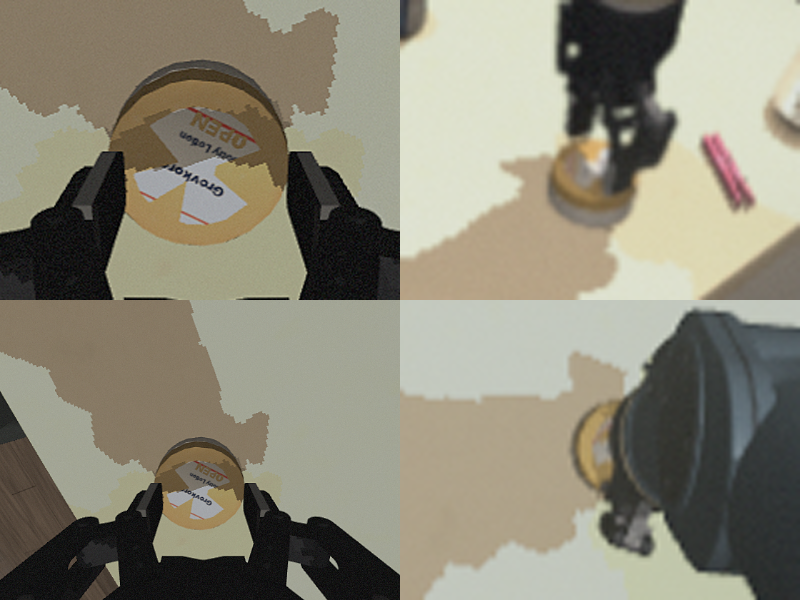

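Last view: the fingertips have closed at lid-top level over the lid edges (cols 124 and 288 in the crop), so the pads stand well back when open. The tin is unmoved at (198,160) in the crop. I open, go 12 mm deeper and grip again, checking by numbers from here on.

Request:
{"name": "play_rows", "arguments": {"deltas": [{"tx": 0.001, "ty": -0.002, "tz": 0, "rx": 0, "ry": 0, "rz": 0, "hand": 0.085}, {"tx": 0, "ty": 0, "tz": 0, "rx": 0, "ry": 0, "rz": 0, "hand": 0.085}, {"tx": 0, "ty": 0, "tz": 0, "rx": 0, "ry": 0, "rz": 0, "hand": 0.085}, {"tx": 0, "ty": 0, "tz": 0.006, "rx": 0, "ry": 0, "rz": 0, "hand": 0.085}, {"tx": 0, "ty": 0, "tz": 0.006, "rx": 0, "ry": 0, "rz": 0, "hand": 0.085}, {"tx": 0, "ty": 0, "tz": 0, "rx": 0, "ry": 0, "rz": 0, "hand": 0.085}, {"tx": 0, "ty": 0, "tz": 0, "rx": 0, "ry": 0, "rz": 0, "hand": 0.085}]}}

```text
time: 23.32
tool_pos: [0.3859, -0.235, 0.0158]
tcp_rot: [0.823, 0.569, -0.001, -0.001]
wrist_force: [-0.5, -0.3, -0.1]
width: 0.085
finger_force: 0.0
```

```bash
python3 -c "
from h import *
go(.3864,-.2351,.016,69.5)"
```

```text
t=23.32 pos [ 0.3859 -0.235   0.0158] th 69.3 shift mm [ 0.1  0.5 -0.3] rz -0.2 tilt [-0.     0.003  1.   ] q [ 0.58  0.6  -0.19  2.23  0.34  0.34 -0.26] w 0.0850 F [-0.5 -0.3 -0.1] ff 0.0
```

Request:
{"name": "play_rows", "arguments": {"deltas": [{"tx": 0, "ty": 0, "tz": 0, "rx": 0, "ry": 0, "rz": 0, "hand": 0.07}, {"tx": 0, "ty": 0, "tz": 0, "rx": 0, "ry": 0, "rz": 0, "hand": 0.058}, {"tx": 0, "ty": 0, "tz": 0, "rx": 0, "ry": 0, "rz": 0, "hand": 0.058}, {"tx": 0, "ty": 0, "tz": 0, "rx": 0, "ry": 0, "rz": 0, "hand": 0.058}, {"tx": 0, "ty": 0, "tz": 0, "rx": 0, "ry": 0, "rz": 0, "hand": 0.058}, {"tx": 0, "ty": 0, "tz": 0, "rx": 0, "ry": 0, "rz": 0, "hand": 0.058}], "newtons": 30}}

```text
time: 23.82
tool_pos: [0.3862, -0.2352, 0.0167]
tcp_rot: [0.823, 0.569, -0.0, -0.001]
wrist_force: [-0.4, 1.3, 6.7]
width: 0.0632
finger_force: 31.5
```

Gripped at 63 mm with 31 N. Lifting and carrying to the tray.

Request:
{"name": "play_rows", "arguments": {"deltas": [{"tx": 0, "ty": 0, "tz": -0.01, "rx": 0, "ry": 0, "rz": 0, "hand": 0.055}, {"tx": 0, "ty": 0, "tz": -0.03, "rx": 0, "ry": 0, "rz": 0, "hand": 0.055}, {"tx": 0, "ty": 0, "tz": -0.035, "rx": 0, "ry": 0, "rz": 0, "hand": 0.055}, {"tx": 0, "ty": 0, "tz": -0.035, "rx": 0, "ry": 0, "rz": 0, "hand": 0.055}, {"tx": 0, "ty": 0, "tz": -0.035, "rx": 0, "ry": 0, "rz": 0, "hand": 0.055}, {"tx": 0, "ty": 0, "tz": -0.03, "rx": 0, "ry": 0, "rz": 0, "hand": 0.055}, {"tx": 0.015, "ty": 0.006, "tz": 0, "rx": 0, "ry": 0, "rz": 0, "hand": 0.055}, {"tx": 0.0275, "ty": 0.0108, "tz": 0, "rx": 0, "ry": 0, "rz": 0, "hand": 0.055}, {"tx": 0.0275, "ty": 0.0108, "tz": 0, "rx": 0, "ry": 0, "rz": 0, "hand": 0.055}, {"tx": 0.0275, "ty": 0.0108, "tz": 0, "rx": 0, "ry": 0, "rz": 0, "hand": 0.055}, {"tx": 0.0275, "ty": 0.0108, "tz": 0, "rx": 0, "ry": 0, "rz": 0, "hand": 0.055}, {"tx": 0.0275, "ty": 0.0108, "tz": 0, "rx": 0, "ry": 0, "rz": 0, "hand": 0.055}, {"tx": 0.0275, "ty": 0.0108, "tz": 0, "rx": 0, "ry": 0, "rz": 0, "hand": 0.055}, {"tx": 0.0275, "ty": 0.0108, "tz": 0, "rx": 0, "ry": 0, "rz": 0, "hand": 0.055}, {"tx": 0.0275, "ty": 0.0108, "tz": 0, "rx": 0, "ry": 0, "rz": 0, "hand": 0.055}, {"tx": 0.0275, "ty": 0.0108, "tz": 0, "rx": 0, "ry": 0, "rz": 0, "hand": 0.055}, {"tx": 0.0275, "ty": 0.0108, "tz": 0, "rx": 0, "ry": 0, "rz": 0, "hand": 0.055}], "newtons": 40}}

```text
time: 25.23
tool_pos: [0.5962, -0.0033, 0.1911]
tcp_rot: [0.823, 0.568, -0.001, -0.001]
wrist_force: [0.9, 0.3, -0.7]
width: 0.0629
finger_force: 44.2
```

Request:
{"name": "play_rows", "arguments": {"deltas": [{"tx": 0, "ty": 0, "tz": 0, "rx": 0, "ry": 0, "rz": -7, "hand": 0.055}, {"tx": 0, "ty": 0, "tz": 0, "rx": 0, "ry": 0, "rz": -7, "hand": 0.055}, {"tx": 0, "ty": 0, "tz": 0, "rx": 0, "ry": 0, "rz": -7, "hand": 0.055}, {"tx": 0, "ty": 0, "tz": 0, "rx": 0, "ry": 0, "rz": -7, "hand": 0.055}, {"tx": 0, "ty": 0, "tz": 0, "rx": 0, "ry": 0, "rz": -7, "hand": 0.055}, {"tx": 0, "ty": 0, "tz": 0, "rx": 0, "ry": 0, "rz": -7, "hand": 0.055}, {"tx": 0, "ty": 0, "tz": 0, "rx": 0, "ry": 0, "rz": -7, "hand": 0.055}, {"tx": 0, "ty": 0, "tz": 0, "rx": 0, "ry": 0, "rz": -7, "hand": 0.055}, {"tx": 0, "ty": 0, "tz": 0, "rx": 0, "ry": 0, "rz": -7, "hand": 0.055}, {"tx": 0, "ty": 0, "tz": 0, "rx": 0, "ry": 0, "rz": -7, "hand": 0.055}, {"tx": 0, "ty": 0, "tz": 0, "rx": 0, "ry": 0, "rz": -7, "hand": 0.055}, {"tx": 0, "ty": 0, "tz": 0, "rx": 0, "ry": 0, "rz": -7, "hand": 0.055}, {"tx": 0, "ty": 0, "tz": 0, "rx": 0, "ry": 0, "rz": -6, "hand": 0.055}, {"tx": 0, "ty": 0, "tz": 0, "rx": 0, "ry": 0, "rz": 0, "hand": 0.055}]}}

```text
time: 26.4
tool_pos: [0.5954, -0.0048, 0.1909]
tcp_rot: [0.178, 0.984, 0.0, -0.001]
wrist_force: [-1.1, 0.1, -1.0]
width: 0.0623
finger_force: 44.2
```

```bash
python3 - <<'E'
from h import *
go(.5955,-.004,.08,159.3)
z=bot.state()["tool_pos"][2]+.0123
blobs((15,70,80),(40,255,255),z,name="w13")
E
```

```text
t=26.40 pos [ 0.5954 -0.0048  0.1909] th 159.5 shift mm [-1.000e-01  8.000e-01  1.109e+02] rz 0.2 tilt [-0.002  0.     1.   ] q [ 0.43  0.59 -0.81  1.69  0.48  1.07  0.69] w 0.0623 F [-1.1  0.1 -1. ] ff 44.2
px [188   2] [385 337] A 36022.5 circle 0.5534 0.0093 r 0.0761
px [219  37] [354 144] A 13726.5 circle 0.5199 0.0243 r 0.0321
```

Request:
{"name": "play_rows", "arguments": {"deltas": [{"tx": 0, "ty": 0.001, "tz": 0.03, "rx": 0, "ry": 0, "rz": 0, "hand": 0.055}, {"tx": 0, "ty": 0, "tz": 0.03, "rx": 0, "ry": 0, "rz": 0, "hand": 0.055}, {"tx": 0, "ty": 0, "tz": 0.025, "rx": 0, "ry": 0, "rz": 0, "hand": 0.055}, {"tx": 0, "ty": 0, "tz": 0.015, "rx": 0, "ry": 0, "rz": 0, "hand": 0.055}, {"tx": 0, "ty": 0, "tz": 0.007, "rx": 0, "ry": 0, "rz": 0, "hand": 0.055}, {"tx": 0, "ty": 0, "tz": 0.004, "rx": 0, "ry": 0, "rz": 0, "hand": 0.055}, {"tx": 0, "ty": 0, "tz": 0, "rx": 0, "ry": 0, "rz": 0, "hand": 0.055}]}}

```text
time: 27.03
tool_pos: [0.5959, -0.0033, 0.0801]
tcp_rot: [0.18, 0.984, 0.0, -0.001]
wrist_force: [-0.5, 0.0, -1.1]
width: 0.0621
finger_force: 44.2
```

Request:
{"name": "play_rows", "arguments": {"deltas": [{"tx": 0, "ty": 0, "tz": 0.0015, "rx": 0, "ry": 0, "rz": 0, "hand": 0.055}, {"tx": 0, "ty": 0, "tz": 0, "rx": 0, "ry": 0, "rz": 0, "hand": 0.07}, {"tx": 0, "ty": 0, "tz": 0, "rx": 0, "ry": 0, "rz": 0, "hand": 0.07}, {"tx": 0, "ty": 0, "tz": 0, "rx": 0, "ry": 0, "rz": 0, "hand": 0.07}, {"tx": 0, "ty": 0, "tz": 0, "rx": 0, "ry": 0, "rz": 0, "hand": 0.07}, {"tx": 0, "ty": 0, "tz": -0.01, "rx": 0, "ry": 0, "rz": 0, "hand": 0.07}, {"tx": 0, "ty": 0, "tz": -0.02, "rx": 0, "ry": 0, "rz": 0, "hand": 0.07}, {"tx": 0, "ty": 0, "tz": -0.03, "rx": 0, "ry": 0, "rz": 0, "hand": 0.07}, {"tx": 0, "ty": 0, "tz": -0.035, "rx": 0, "ry": 0, "rz": 0, "hand": 0.07}, {"tx": 0, "ty": 0, "tz": -0.035, "rx": 0, "ry": 0, "rz": 0, "hand": 0.07}, {"tx": 0, "ty": 0, "tz": -0.035, "rx": 0, "ry": 0, "rz": 0, "hand": 0.07}, {"tx": 0, "ty": 0, "tz": 0, "rx": 0, "ry": 0, "rz": 0, "hand": 0.07}]}}

```text
time: 28.03
tool_pos: [0.5988, -0.0018, 0.2514]
tcp_rot: [0.18, 0.984, 0.002, 0.004]
wrist_force: [0.9, 0.4, 0.2]
width: 0.0699
finger_force: 0.0
```

```bash
python3 - <<'E'
from h import *
go(.60,.285,.25,159.3)
T=wristT(bot.state());im=bot.get_image("wrist")[:,:,::-1].copy();cv2.imwrite("pics/w14.png",im);np.save("pics/w14.npy",T)
t=bot.get_image("top")[:,:,::-1].copy();cv2.imwrite("pics/t14.png",t)
# dropper in the top picture: darker/saturated pixels against the worktop, label band near the base
h=cv2.cvtColor(t,cv2.COLOR_BGR2HSV)[145:190,145:190]
m=cv2.inRange(h,(0,0,0),(179,255,110))
c=max(cv2.findContours(m,0,2)[0],key=cv2.contourArea).reshape(-1,2)+145
print("dropper top-view px",c.min(0),c.max(0)); r=cv2.minAreaRect(c.astype(np.float32));print(r,cv2.boxPoints(r))
# tin in wrist view: lid label whites/yellows
g=cv2.cvtColor(im,cv2.COLOR_BGR2GRAY);cs=cv2.HoughCircles(cv2.medianBlur(g,5),3,1,40,param1=120,param2=28,minRadius=25,maxRadius=55)
if cs is not None:
    for q in cs[0][:5]: print(q,plane("wrist",[q[:2]],.09,T)[0,:2],plane("wrist",[q[:2]+[q[2],0]],.09,T)[0,:2])
E
```

```text
t=28.03 pos [ 0.5988 -0.0018  0.2514] th 159.3 shift mm [100.2 268.7   2. ] rz 0.0 tilt [ 0.007 -0.005  1.   ] q [ 0.44  0.54 -0.84  1.61  0.42  1.18  0.73] w 0.0699 F [0.9 0.4 0.2] ff 0.0
dropper top-view px [157 163] [166 172]
((161.5, 167.5), (9.0, 9.0), 0.0) [[157. 172.]
 [157. 163.]
 [166. 163.]
 [166. 172.]]
[305.5 269.5  31.5] [ 0.68461871 -0.00921907] [0.69656439 0.02214198]
[279.5 191.5  32.7] [ 0.59553915 -0.0047587 ] [0.60695179 0.02539598]
```

The tin sits on the tray's deck-side bay at (0.5955,-0.005), with a round lid outline, so it is flat. Next the dropper.

Request:
{"name": "play_rows", "arguments": {"deltas": [{"tx": 0.004, "ty": 0.0268, "tz": 0, "rx": 0, "ry": 0, "rz": 0, "hand": 0.07}, {"tx": 0.004, "ty": 0.0268, "tz": 0, "rx": 0, "ry": 0, "rz": 0, "hand": 0.07}, {"tx": 0.004, "ty": 0.0268, "tz": 0, "rx": 0, "ry": 0, "rz": 0, "hand": 0.07}, {"tx": 0.004, "ty": 0.0268, "tz": 0, "rx": 0, "ry": 0, "rz": 0, "hand": 0.07}, {"tx": 0.004, "ty": 0.0268, "tz": 0, "rx": 0, "ry": 0, "rz": 0, "hand": 0.07}, {"tx": 0.004, "ty": 0.0268, "tz": 0, "rx": 0, "ry": 0, "rz": 0, "hand": 0.07}, {"tx": 0.004, "ty": 0.0268, "tz": 0, "rx": 0, "ry": 0, "rz": 0, "hand": 0.07}, {"tx": 0.004, "ty": 0.0268, "tz": 0, "rx": 0, "ry": 0, "rz": 0, "hand": 0.07}, {"tx": 0.004, "ty": 0.0268, "tz": 0, "rx": 0, "ry": 0, "rz": 0, "hand": 0.07}, {"tx": 0.004, "ty": 0.0268, "tz": 0, "rx": 0, "ry": 0, "rz": 0, "hand": 0.07}, {"tx": 0, "ty": 0, "tz": 0, "rx": 0, "ry": 0, "rz": 0, "hand": 0.07}]}}

```text
time: 29.05
tool_pos: [0.6516, 0.2679, 0.2422]
tcp_rot: [0.176, 0.984, 0.001, -0.003]
wrist_force: [-1.3, 0.4, -1.1]
width: 0.0701
finger_force: 0.0
```

```bash
python3 - <<'E'
from h import *
go(.60,.287,.06,159.3)
s=bot.state();T=wristT(s);im=bot.get_image("wrist")[:,:,::-1].copy();cv2.imwrite("pics/w15.png",im);np.save("pics/w15.npy",T)
c=bot.camera_info("wrist");Ti=np.linalg.inv(T)
def proj(p):
    q=np.array([p])@Ti[:3,:3].T+Ti[:3,3];return cv2.projectPoints(q.reshape(-1,1,3),np.zeros(3),np.zeros(3),np.array(c["intrinsics"]),np.array(c["distortion"]))[0].ravel()
print("expect base,top",proj([.6,.287,0]),proj([.604,.285,.1]))
u=proj([.6,.287,.05]).astype(int);x0,y0=max(u[0]-80,0),max(u[1]-80,0)
R0=im[y0:y0+160,x0:x0+160];hsv=cv2.cvtColor(R0,cv2.COLOR_BGR2HSV)
for n,lo,hi in(("brown",(0,90,40),(18,255,220)),("dark",(0,0,0),(179,255,45)),("dark+",(0,0,0),(179,255,90))):
    m=cv2.inRange(hsv,lo,hi)
    for q in sorted(cv2.findContours(m,0,2)[0],key=cv2.contourArea)[::-1][:3]:
        if cv2.contourArea(q)>40:
            q=q.reshape(-1,2)+[x0,y0];print(n,q.min(0),q.max(0),cv2.contourArea(q),q.mean(0))
print("extinguisher base",plane("scene",[[85,238],[105,225],[66,238]],0))
E
```

```text
t=29.05 pos [0.6516 0.2679 0.2422] th 159.7 shift mm [ 54.   -0.3 182.5] rz 0.4 tilt [-0.006 -0.002  1.   ] q [-0.06  0.7  -0.78  1.31  0.48  1.32  0.38] w 0.0701 F [-1.3  0.4 -1.1] ff 0.0
expect base,top [283.90399766 135.30968042] [283.39293447 144.76637893]
brown [272 125] [303 157] 761.0 [287.56521739 141.56521739]
dark [281 135] [295 150] 162.0 [287.33333333 142.16666667]
dark+ [274 124] [303 157] 602.0 [286.35869565 139.45652174]
extinguisher base [[0.73890342 0.43010281 0.        ]
 [0.74598971 0.3648899  0.        ]
 [0.7731856  0.47269034 0.        ]]
```

```bash
python3 - <<'E'
from h import *
T=np.load("pics/w15.npy")
for z in(.03,.055,.06): print(z,plane("wrist",[[287.5,141]],z,T)[0],plane("wrist",[[272,141],[303,141]],z,T)[:,:2].tolist())
print(plane("wrist",[[288,142.5]],.095,T))
p=plane("wrist",[[287.7,141.5]],.06,T)[0];go(p[0],p[1],.06,159.3)
E
```

```text
0.03 [0.60605212 0.28897261 0.03      ] [[0.6001163510087177, 0.27295948567464423], [0.611980156499442, 0.30499064093482053]]
0.055 [0.60467406 0.28917779 0.055     ] [[0.5991553689523608, 0.27428983634846754], [0.6101855580787996, 0.3040703060918652]]
0.06 [0.60439845 0.28921882 0.06      ] [[0.5989631725410893, 0.2745559064832322], [0.6098266383946711, 0.30388623912327417]]
[[0.60386877 0.28947248 0.095     ]]
t=29.10 pos [0.6519 0.2651 0.2422] th 159.6 shift mm [ 51.6   6.3 182.4] rz 0.3 tilt [-0.005 -0.     1.   ] q [-0.06  0.7  -0.78  1.31  0.48  1.32  0.38] w 0.0696 F [-0.5 -1.1 -0.1] ff 0.0
```

Request:
{"name": "play_rows", "arguments": {"deltas": [{"tx": 0.025, "ty": 0.0025, "tz": 0, "rx": 0, "ry": 0, "rz": 0, "hand": 0.07}, {"tx": 0.0275, "ty": 0.0025, "tz": 0, "rx": 0, "ry": 0, "rz": 0, "hand": 0.07}, {"tx": 0, "ty": 0, "tz": 0.03, "rx": 0, "ry": 0, "rz": 0, "hand": 0.07}, {"tx": 0, "ty": 0, "tz": 0.03, "rx": 0, "ry": 0, "rz": 0, "hand": 0.07}, {"tx": 0, "ty": 0, "tz": 0.01, "rx": 0, "ry": 0, "rz": 0, "hand": 0.07}, {"tx": 0, "ty": 0, "tz": 0, "rx": 0, "ry": 0, "rz": 0, "hand": 0.07}]}}

```text
time: 29.6
tool_pos: [0.605, 0.2821, 0.1705]
tcp_rot: [0.18, 0.984, -0.002, -0.003]
wrist_force: [0.5, -0.3, 0.2]
width: 0.0701
finger_force: 0.0
```

```bash
python3 -c "
from h import *
go(.6043,.288,.06,159.3)"
```

```text
t=29.60 pos [0.605  0.2821 0.1705] th 159.2 shift mm [  2.1   5.9 110.5] rz -0.1 tilt [-0.005  0.005  1.   ] q [-0.08  0.71 -0.76  1.51  0.52  1.14  0.26] w 0.0701 F [ 0.5 -0.3  0.2] ff 0.0
```

Request:
{"name": "play_rows", "arguments": {"deltas": [{"tx": 0.001, "ty": 0.003, "tz": 0, "rx": 0, "ry": 0, "rz": 0, "hand": 0.07}, {"tx": 0, "ty": 0, "tz": 0.02, "rx": 0, "ry": 0, "rz": 0, "hand": 0.07}, {"tx": 0, "ty": 0, "tz": 0.015, "rx": 0, "ry": 0, "rz": 0, "hand": 0.07}, {"tx": 0, "ty": 0, "tz": 0, "rx": 0, "ry": 0, "rz": 0, "hand": 0.07}, {"tx": 0, "ty": 0, "tz": 0, "rx": 0, "ry": 0, "rz": 0, "hand": 0.07}]}}

```text
time: 30.02
tool_pos: [0.6066, 0.288, 0.1399]
tcp_rot: [0.18, 0.984, 0.0, -0.001]
wrist_force: [0.3, -0.2, 0.1]
width: 0.0698
finger_force: 0.0
```

```bash
python3 -c "
from h import *
go(.6043,.288,.06,159.3)"
```

```text
t=30.02 pos [0.6066 0.288  0.1399] th 159.3 shift mm [ 2.  -0.9 79.9] rz -0.0 tilt [-0.002 -0.001  1.   ] q [-0.1   0.74 -0.75  1.54  0.55  1.08  0.23] w 0.0698 F [ 0.3 -0.2  0.1] ff 0.0
```

Aligned. Descend and grip.

Request:
{"name": "play_rows", "arguments": {"deltas": [{"tx": 0.002, "ty": 0, "tz": 0.02, "rx": 0, "ry": 0, "rz": 0, "hand": 0.07}, {"tx": 0, "ty": 0, "tz": 0.025, "rx": 0, "ry": 0, "rz": 0, "hand": 0.07}, {"tx": 0, "ty": 0, "tz": 0.02, "rx": 0, "ry": 0, "rz": 0, "hand": 0.07}, {"tx": 0, "ty": 0, "tz": 0.014, "rx": 0, "ry": 0, "rz": 0, "hand": 0.07}, {"tx": 0, "ty": 0, "tz": 0, "rx": 0, "ry": 0, "rz": 0, "hand": 0.06}, {"tx": 0, "ty": 0, "tz": 0, "rx": 0, "ry": 0, "rz": 0, "hand": 0.04}, {"tx": 0, "ty": 0, "tz": 0, "rx": 0, "ry": 0, "rz": 0, "hand": 0.025}, {"tx": 0, "ty": 0, "tz": 0, "rx": 0, "ry": 0, "rz": 0, "hand": 0.025}, {"tx": 0, "ty": 0, "tz": 0, "rx": 0, "ry": 0, "rz": 0, "hand": 0.025}, {"tx": 0, "ty": 0, "tz": 0, "rx": 0, "ry": 0, "rz": 0, "hand": 0.025}, {"tx": 0, "ty": 0, "tz": 0, "rx": 0, "ry": 0, "rz": 0, "hand": 0.025}], "newtons": 30}}

```text
time: 30.93
tool_pos: [0.6049, 0.2894, 0.0612]
tcp_rot: [0.18, 0.984, 0.001, 0.0]
wrist_force: [0.7, 2.1, 6.7]
width: 0.0248
finger_force: 4.0
```

```bash
python3 -c "
from h import *
go(.6817,-.0739,.2,159.3)"
```

```text
t=30.93 pos [0.6049 0.2894 0.0612] th 159.3 shift mm [-200.3 -312.3 -139.6] rz -0.0 tilt [-0.    -0.002  1.   ] q [-0.12  0.82 -0.7   1.61  0.62  0.94  0.17] w 0.0248 F [0.7 2.1 6.7] ff 4.0
```

The fingers slid past the shoulder onto the cap, which is a usable place to grip. I raise 2 mm and close further on the cap.

Request:
{"name": "play_rows", "arguments": {"deltas": [{"tx": 0, "ty": 0, "tz": -0.002, "rx": 0, "ry": 0, "rz": 0, "hand": 0.025}, {"tx": 0, "ty": 0, "tz": 0, "rx": 0, "ry": 0, "rz": 0, "hand": 0.008}, {"tx": 0, "ty": 0, "tz": 0, "rx": 0, "ry": 0, "rz": 0, "hand": 0.008}, {"tx": 0, "ty": 0, "tz": 0, "rx": 0, "ry": 0, "rz": 0, "hand": 0.008}, {"tx": 0, "ty": 0, "tz": 0, "rx": 0, "ry": 0, "rz": 0, "hand": 0.008}]}}

```text
time: 31.35
tool_pos: [0.6045, 0.2887, 0.0625]
tcp_rot: [0.18, 0.984, 0.0, -0.0]
wrist_force: [0.6, -0.3, 7.0]
width: 0.0221
finger_force: 29.1
```

```bash
python3 -c "
from h import *
go(.6817,-.0739,.2,159.3)"
```

```text
t=31.35 pos [0.6045 0.2887 0.0625] th 159.3 shift mm [-200.4 -311.7 -137.9] rz -0.0 tilt [-0.001 -0.001  1.   ] q [-0.12  0.82 -0.7   1.61  0.62  0.94  0.17] w 0.0221 F [ 0.6 -0.3  7. ] ff 29.1
```

Request:
{"name": "play_rows", "arguments": {"deltas": [{"tx": 0, "ty": 0, "tz": -0.01, "rx": 0, "ry": 0, "rz": 0, "hand": 0.005}, {"tx": 0, "ty": 0, "tz": -0.02, "rx": 0, "ry": 0, "rz": 0, "hand": 0.005}, {"tx": 0, "ty": 0, "tz": -0.03, "rx": 0, "ry": 0, "rz": 0, "hand": 0.005}, {"tx": 0, "ty": 0, "tz": -0.03, "rx": 0, "ry": 0, "rz": 0, "hand": 0.005}, {"tx": 0, "ty": 0, "tz": -0.03, "rx": 0, "ry": 0, "rz": 0, "hand": 0.005}, {"tx": 0, "ty": 0, "tz": -0.02, "rx": 0, "ry": 0, "rz": 0, "hand": 0.005}, {"tx": -0.007, "ty": -0.013, "tz": 0, "rx": 0, "ry": 0, "rz": 0, "hand": 0.005}, {"tx": -0.0165, "ty": -0.0255, "tz": 0, "rx": 0, "ry": 0, "rz": 0, "hand": 0.005}, {"tx": -0.0165, "ty": -0.0255, "tz": 0, "rx": 0, "ry": 0, "rz": 0, "hand": 0.005}, {"tx": -0.0165, "ty": -0.0255, "tz": 0, "rx": 0, "ry": 0, "rz": 0, "hand": 0.005}, {"tx": -0.0165, "ty": -0.0255, "tz": 0, "rx": 0, "ry": 0, "rz": 0, "hand": 0.005}, {"tx": -0.0165, "ty": -0.0255, "tz": 0, "rx": 0, "ry": 0, "rz": 0, "hand": 0.005}, {"tx": -0.0165, "ty": -0.0255, "tz": 0, "rx": 0, "ry": 0, "rz": 0, "hand": 0.005}, {"tx": -0.0165, "ty": -0.0255, "tz": 0, "rx": 0, "ry": 0, "rz": 0, "hand": 0.005}, {"tx": -0.0165, "ty": -0.0255, "tz": 0, "rx": 0, "ry": 0, "rz": 0, "hand": 0.005}, {"tx": -0.0165, "ty": -0.0255, "tz": 0, "rx": 0, "ry": 0, "rz": 0, "hand": 0.005}, {"tx": -0.0165, "ty": -0.0255, "tz": 0, "rx": 0, "ry": 0, "rz": 0, "hand": 0.005}, {"tx": -0.0165, "ty": -0.0255, "tz": 0, "rx": 0, "ry": 0, "rz": 0, "hand": 0.005}, {"tx": -0.012, "ty": -0.018, "tz": 0, "rx": 0, "ry": 0, "rz": 0, "hand": 0.005}, {"tx": 0, "ty": 0, "tz": 0, "rx": 0, "ry": 0, "rz": 0, "hand": 0.005}], "newtons": 45}}

```text
time: 33.02
tool_pos: [0.6819, -0.0813, 0.2007]
tcp_rot: [0.184, 0.983, -0.002, -0.001]
wrist_force: [-1.1, -0.4, -0.2]
width: 0.0217
finger_force: 41.6
```

```bash
python3 - <<'E'
from h import *
go(.6817,-.0739,.095,159.3)
import sys
s=bot.state();z=s["tool_pos"][2]
T=wristT(s);im=bot.get_image("wrist")[:,:,::-1].copy();cv2.imwrite("pics/w16.png",im);np.save("pics/w16.npy",T)
# bottle axis: compare base edge visible beyond the fingers: brown/dark pixels near the projected bottle
c=bot.camera_info("wrist");Ti=np.linalg.inv(T)
def proj(p):
    q=np.array([p])@Ti[:3,:3].T+Ti[:3,3];return np.round(cv2.projectPoints(q.reshape(-1,1,3),np.zeros(3),np.zeros(3),np.array(c["intrinsics"]),np.array(c["distortion"]))[0].ravel(),1)
M=T[:3,:3];x,y,_=s["tool_pos"]
for d in(0,.04,.0625): print("axis point",d,proj([x,y,z-d]))
b=np.array([x,y,z-.0625]);tx=R.from_quat(s["tcp_rot"]).as_matrix()
for v in(tx[:,0],-tx[:,0],tx[:,1],-tx[:,1]): print("base rim expect",proj(b+v*.0165))
hsv=cv2.cvtColor(im,cv2.COLOR_BGR2HSV);
for r in range(180,330,10): print(r,[tuple(int(k) for k in hsv[r,q]) for q in range(255,320,8)])
E
```

```text
t=33.02 pos [ 0.6819 -0.0813  0.2007] th 158.8 shift mm [  2.7   7.3 105.7] rz -0.5 tilt [-0.002  0.004  1.   ] q [ 0.46  0.71 -0.78  1.42  0.51  1.22  0.83] w 0.0217 F [-1.1 -0.4 -0.2] ff 41.6
axis point 0 [284.  267.6]
axis point 0.04 [284.3 238.9]
axis point 0.0625 [284.5 227.2]
base rim expect [284.5 203.9]
base rim expect [284.4 249.4]
base rim expect [308.4 227.2]
base rim expect [260.5 227.1]
180 [(12, 145, 155), (14, 153, 183), (14, 149, 193), (12, 147, 153), (14, 149, 169), (13, 149, 168), (15, 149, 103), (15, 165, 94), (11, 144, 145)]
190 [(13, 151, 150), (13, 146, 183), (14, 147, 104), (12, 150, 151), (13, 154, 172), (13, 153, 168), (14, 157, 171), (13, 138, 102), (14, 142, 124)]
200 [(13, 146, 157), (13, 154, 180), (11, 140, 102), (14, 150, 100), (13, 150, 190), (13, 147, 174), (13, 146, 171), (13, 150, 190), (14, 153, 100)]
210 [(14, 148, 157), (13, 149, 182), (2, 140, 69), (20, 43, 88), (17, 43, 94), (21, 39, 91), (14, 140, 73), (15, 141, 74), (14, 149, 178)]
220 [(13, 146, 166), (12, 18, 70), (25, 33, 92), (18, 31, 99), (15, 32, 97), (21, 35, 94), (25, 35, 87), (13, 14
[... 678 characters left out ...]
8, 151, 22), (12, 35, 73)]
280 [(100, 49, 31), (34, 36, 50), (79, 156, 18), (45, 85, 12), (60, 32, 8), (15, 106, 24), (21, 60, 55), (105, 19, 27), (25, 23, 66)]
290 [(169, 55, 37), (24, 34, 74), (42, 106, 12), (160, 143, 16), (30, 36, 21), (47, 105, 17), (12, 29, 44), (90, 51, 10), (16, 24, 115)]
300 [(10, 44, 35), (32, 24, 215), (135, 43, 24), (33, 127, 22), (120, 107, 19), (173, 92, 25), (19, 83, 83), (58, 139, 22), (150, 31, 25)]
310 [(58, 71, 43), (37, 20, 218), (69, 255, 10), (49, 97, 21), (0, 0, 7), (15, 89, 23), (18, 68, 83), (30, 94, 19), (170, 26, 30)]
320 [(45, 15, 33), (20, 62, 86), (17, 76, 90), (17, 75, 85), (19, 70, 88), (20, 59, 87), (15, 74, 90), (150, 64, 12), (112, 85, 33)]
```

The bottle hangs upright: the label's far edge is near row 208 where 204 was predicted, centred at col ~284. I lower to just above the deck and let it settle.

Request:
{"name": "play_rows", "arguments": {"deltas": [{"tx": 0.001, "ty": 0.002, "tz": 0.02, "rx": 0, "ry": 0, "rz": 0, "hand": 0.005}, {"tx": 0, "ty": 0, "tz": 0.02, "rx": 0, "ry": 0, "rz": 0, "hand": 0.005}, {"tx": 0, "ty": 0, "tz": 0.015, "rx": 0, "ry": 0, "rz": 0, "hand": 0.005}, {"tx": 0, "ty": 0, "tz": 0.005, "rx": 0, "ry": 0, "rz": 0, "hand": 0.005}, {"tx": 0, "ty": 0, "tz": 0, "rx": 0, "ry": 0, "rz": 0, "hand": 0.005}, {"tx": 0, "ty": 0, "tz": 0, "rx": 0, "ry": 0, "rz": 0, "hand": 0.005}, {"tx": 0, "ty": 0, "tz": 0, "rx": 0, "ry": 0, "rz": 0, "hand": 0.005}]}}

```text
time: 33.65
tool_pos: [0.6819, -0.0709, 0.1428]
tcp_rot: [0.18, 0.984, 0.0, -0.0]
wrist_force: [0.2, 0.3, 0.1]
width: 0.022
finger_force: 41.6
```

```bash
python3 - <<'E'
from h import *
go(.6817,-.0739,.095,159.3)
E
```

```text
t=33.65 pos [ 0.6819 -0.0709  0.1428] th 159.3 shift mm [-0.9 -3.  47.8] rz 0.0 tilt [-0.    -0.001  1.   ] q [ 0.45  0.76 -0.76  1.5   0.56  1.11  0.78] w 0.0220 F [0.2 0.3 0.1] ff 41.6
```

Request:
{"name": "play_rows", "arguments": {"deltas": [{"tx": -0.001, "ty": -0.003, "tz": 0.006, "rx": 0, "ry": 0, "rz": 0, "hand": 0.005}, {"tx": 0, "ty": 0, "tz": 0.01, "rx": 0, "ry": 0, "rz": 0, "hand": 0.005}, {"tx": 0, "ty": 0, "tz": 0.01, "rx": 0, "ry": 0, "rz": 0, "hand": 0.005}, {"tx": 0, "ty": 0, "tz": 0.01, "rx": 0, "ry": 0, "rz": 0, "hand": 0.005}, {"tx": 0, "ty": 0, "tz": 0.006, "rx": 0, "ry": 0, "rz": 0, "hand": 0.005}, {"tx": 0, "ty": 0, "tz": 0.004, "rx": 0, "ry": 0, "rz": 0, "hand": 0.005}, {"tx": 0, "ty": 0, "tz": 0, "rx": 0, "ry": 0, "rz": 0, "hand": 0.005}]}}

```text
time: 34.23
tool_pos: [0.6809, -0.0745, 0.0944]
tcp_rot: [0.18, 0.984, 0.0, -0.001]
wrist_force: [-1.3, 0.4, -0.8]
width: 0.022
finger_force: 41.6
```

```bash
python3 - <<'E'
from h import *
go(.6817,-.0739,.0935,159.3)
E
```

```text
t=34.23 pos [ 0.6809 -0.0745  0.0944] th 159.3 shift mm [-0.5  0.8  0.9] rz 0.0 tilt [-0.003  0.     1.   ] q [ 0.44  0.81 -0.73  1.54  0.6   1.03  0.76] w 0.0220 F [-1.3  0.4 -0.8] ff 41.6
```

Request:
{"name": "play_rows", "arguments": {"deltas": [{"tx": 0, "ty": 0, "tz": 0.001, "rx": 0, "ry": 0, "rz": 0, "hand": 0.005}, {"tx": 0, "ty": 0, "tz": 0, "rx": 0, "ry": 0, "rz": 0, "hand": 0.05}, {"tx": 0, "ty": 0, "tz": 0, "rx": 0, "ry": 0, "rz": 0, "hand": 0.05}, {"tx": 0, "ty": 0, "tz": 0, "rx": 0, "ry": 0, "rz": 0, "hand": 0.05}, {"tx": 0, "ty": 0, "tz": -0.02, "rx": 0, "ry": 0, "rz": 0, "hand": 0.05}, {"tx": 0, "ty": 0, "tz": -0.035, "rx": 0, "ry": 0, "rz": 0, "hand": 0.05}, {"tx": 0, "ty": 0, "tz": -0.035, "rx": 0, "ry": 0, "rz": 0, "hand": 0.05}, {"tx": 0, "ty": 0, "tz": -0.035, "rx": 0, "ry": 0, "rz": 0, "hand": 0.07}, {"tx": 0, "ty": 0, "tz": -0.035, "rx": 0, "ry": 0, "rz": 0, "hand": 0.085}, {"tx": 0, "ty": 0, "tz": -0.02, "rx": 0, "ry": 0, "rz": 0, "hand": 0.085}, {"tx": -0.0014, "ty": -0.027, "tz": 0, "rx": 0, "ry": 0, "rz": 0, "hand": 0.085}, {"tx": -0.0014, "ty": -0.027, "tz": 0, "rx": 0, "ry": 0, "rz": 0, "hand": 0.085}, {"tx": -0.0014, "ty": -0.027, "tz": 0, "rx": 0, "ry": 0, "rz": 0, "hand": 0.085}, {"tx": -0.0014, "ty": -0.027, "tz": 0, "rx": 0, "ry": 0, "rz": 0, "hand": 0.085}, {"tx": -0.0014, "ty": -0.027, "tz": 0, "rx": 0, "ry": 0, "rz": 0, "hand": 0.085}, {"tx": -0.0014, "ty": -0.027, "tz": 0, "rx": 0, "ry": 0, "rz": 0, "hand": 0.085}, {"tx": -0.0014, "ty": -0.027, "tz": 0, "rx": 0, "ry": 0, "rz": 0, "hand": 0.085}]}}

```text
time: 35.65
tool_pos: [0.6232, -0.2563, 0.2749]
tcp_rot: [0.18, 0.984, 0.0, -0.001]
wrist_force: [1.3, 0.6, -0.3]
width: 0.0851
finger_force: 0.0
```

Request:
{"name": "play_rows", "arguments": {"deltas": [{"tx": 0, "ty": 0, "tz": 0, "rx": 0, "ry": 0, "rz": 7, "hand": 0.085}, {"tx": 0, "ty": 0, "tz": 0, "rx": 0, "ry": 0, "rz": 7, "hand": 0.085}, {"tx": 0, "ty": 0, "tz": 0, "rx": 0, "ry": 0, "rz": 7, "hand": 0.085}, {"tx": 0, "ty": 0, "tz": 0, "rx": 0, "ry": 0, "rz": 7, "hand": 0.085}, {"tx": 0, "ty": 0, "tz": 0, "rx": 0, "ry": 0, "rz": 7, "hand": 0.085}, {"tx": 0, "ty": 0, "tz": 0, "rx": 0, "ry": 0, "rz": 7, "hand": 0.085}, {"tx": 0, "ty": 0, "tz": 0, "rx": 0, "ry": 0, "rz": 7, "hand": 0.085}, {"tx": 0, "ty": 0, "tz": 0, "rx": 0, "ry": 0, "rz": 7, "hand": 0.085}, {"tx": 0, "ty": 0, "tz": 0, "rx": 0, "ry": 0, "rz": 7, "hand": 0.085}, {"tx": 0, "ty": 0, "tz": 0, "rx": 0, "ry": 0, "rz": 7, "hand": 0.085}, {"tx": 0, "ty": 0, "tz": 0, "rx": 0, "ry": 0, "rz": 7, "hand": 0.085}, {"tx": 0, "ty": 0, "tz": 0, "rx": 0, "ry": 0, "rz": 7, "hand": 0.085}, {"tx": 0, "ty": 0, "tz": 0, "rx": 0, "ry": 0, "rz": 6, "hand": 0.085}, {"tx": 0, "ty": 0, "tz": 0, "rx": 0, "ry": 0, "rz": 0, "hand": 0.085}, {"tx": 0, "ty": 0, "tz": 0, "rx": 0, "ry": 0, "rz": 0, "hand": 0.085}]}}

```text
time: 36.9
tool_pos: [0.6239, -0.2548, 0.2748]
tcp_rot: [0.822, 0.57, -0.0, -0.0]
wrist_force: [0.7, 0.2, 0.1]
width: 0.0849
finger_force: 0.0
```

```bash
python3 - <<'E'
from h import *
go(.6225,-.255,.14,69.3)
s=bot.state();T=wristT(s);im=bot.get_image("wrist")[:,:,::-1].copy();cv2.imwrite("pics/w17.png",im);np.save("pics/w17.npy",T)
t=cv2.imread("pics/t14.png")[120:185,345:400];hs=cv2.cvtColor(t,cv2.COLOR_BGR2HSV)
m=cv2.inRange(hs,(0,0,0),(179,255,85));q=max(cv2.findContours(m,0,2)[0],key=cv2.contourArea).reshape(-1,2)+[345,120]
r=cv2.minAreaRect(q.astype(np.float32));print("top view can",r,cv2.boxPoints(r).tolist())
hsv=cv2.cvtColor(im,cv2.COLOR_BGR2HSV)
m=cv2.inRange(hsv,(95,60,10),(130,255,140));m=cv2.morphologyEx(m,2,np.ones((3,3)))
for q in sorted(cv2.findContours(m,0,2)[0],key=cv2.contourArea)[::-1][:4]:
    q=q.reshape(-1,2);print("blue",q.min(0),q.max(0),cv2.contourArea(q),cv2.minAreaRect(q.astype(np.float32)))
g=cv2.cvtColor(im,cv2.COLOR_BGR2GRAY);cs=cv2.HoughCircles(cv2.medianBlur(g,5),3,1,30,param1=100,param2=25,minRadius=20,maxRadius=80)
if cs is not None:
    for c in cs[0][:5]: print("circ",c,[plane("wrist",[c[:2]],z,T)[0,:2].round(4) for z in(.1,.161)])
# box/dropper check in the top picture
tt=bot.get_image("top")[:,:,::-1];cv2.imwrite("pics/t17.png",tt)
E
```

```text
t=36.90 pos [ 0.6239 -0.2548  0.2748] th 69.5 shift mm [ -0.7  -1.  134.8] rz 0.2 tilt [0.    0.001 1.   ] q [ 0.56  0.57 -0.42  1.36  0.23  1.26 -0.24] w 0.0849 F [0.7 0.2 0.1] ff 0.0
top view can ((373.6641540527344, 151.7245330810547), (19.411724090576172, 12.040184020996094), 47.48955535888672) [[362.66790771484375, 148.63772583007812], [371.54339599609375, 140.50189208984375], [384.660400390625, 154.81134033203125], [375.784912109375, 162.94717407226562]]
blue [431 291] [448 301] 110.0 ((439.5, 296.0), (10.0, 17.0), 90.0)
blue [261 175] [283 189] 107.5 ((271.0544738769531, 181.09597778320312), (11.990446090698242, 22.535614013671875), 74.47589111328125)
blue [441 409] [453 419] 78.0 ((447.0, 414.0), (10.0, 12.0), 90.0)
blue [285 175] [302 186] 74.0 ((293.26300048828125, 180.4595489501953), (9.655632972717285, 17.41054916381836), 81.25383758544922)
circ [406.5  91.5  37.4] [array([ 0.7676, -0.2041]), array([ 0.7449, -0.2011])]
circ [377.5  99.5  23. ] [array([ 0.7396, -0.2015]), array([ 0.7224, -0.199 ])]
circ [374.5 291.5  29.3] [array([ 0.6803, -0.3991]), array([ 0.6744, -0.3587])]
circ [281.5 206.5  21.2] [array([ 0.6166, -0.2685]), array([ 0.6229, -0.2531])]
```

```bash
python3 - <<'E'
from h import *
im=cv2.imread("pics/w17.png");T=np.load("pics/w17.npy")
for r in range(130,290,10):
    print(r,"".join(f"{int(cv2.cvtColor(im[r:r+1,q:q+1],6)[0,0]):4d}" for q in range(216,350,6)))
c=bot.camera_info("wrist");Ti=np.linalg.inv(T)
def proj(p):
    q=np.array([p])@Ti[:3,:3].T+Ti[:3,3];return np.round(cv2.projectPoints(q.reshape(-1,1,3),np.zeros(3),np.zeros(3),np.array(c["intrinsics"]),np.array(c["distortion"]))[0].ravel(),0)
for z in(0,.1,.16):
    print(z,[proj([.6229+.026*np.cos(a),-.2531+.026*np.sin(a),z]).tolist() for a in np.radians([69.5,159.5,249.5,339.5])])
E
```

```text
130  160 160 157 161 162 164 141 123 121 121 120 161 162 159 159 161 161 159 159 161 160 158 161
140  162 159 160 158 158 161 122 117 123 121 119 120 161 163 160 159 154 159 159 157 159 162 164
150  158 160 160 159 159 158 116 122 121 119 123 123 121 164 160 157 159 161 161 159 158 160 160
160  160 159 160 159 160 160 162 117 118  63  72  73  74  67 158 159 162 157 156 162 162 161 159
170  157 160 162 157 159 160 161 112  27  22  15  16  18  44  35 158 157 159 157 158 159 158 160
180  162 160 160 163 158 158 162 123   9  16  12  24  15  15  15 165 161 158 156 157 157 159 158
190  156 161 164 160 162 160 164   8  44  87 102 102  98  78  25 149 158 161 160 159 161 110 119
200  159 159 154 158 156 159 158  21  76  38 183 147  98  33  84 140 156 157 171  97 123 119 120
210  155 155 155 157 156 154 151  58  73   3 163 163 162  15  81 156 156 125 101 104 119  95 100
220  158 154 159 156 157 156 161 157  18 180 159 157  74   0 162 152 161 119 122 100  96  99  84
230  157 153 155 154 154 153 158 155 156 158 159 154 159 154 154 160 158 162  96 103  36 104 109
240  155 160 157 155 156 158 155 158 160 154 155 154 160 156 154 155 155 160  95  66 109 100  96
250  156 156 160 156 160 158 159 156 156 154 155 154 154 153 157 161 158 159 164  89 112  99  96
260  152 155 157 160 159 155 158 154 156 155 155 161 159 163 160 158 159 159 164 117 101  94  92
270  156 157 159 161 161 159 161 161 161 159 158 159 161 160 160 162 160 162 159 162  82 110  97
280  159 158 162 160 160 160 160 158 159 162 158 160 160 163 159 159 157 157 162 161 163 101 106
0 [[282.0, 155.0], [263.0, 175.0], [283.0, 194.0], [302.0, 175.0]]
0.1 [[282.0, 166.0], [257.0, 191.0], [282.0, 215.0], [307.0, 191.0]]
0.16 [[281.0, 176.0], [251.0, 206.0], [282.0, 235.0], [312.0, 206.0]]
```

The can's axis is at (0.623,-0.2535): cap outline rows 187–227, cols 257–303, and base edge as predicted. Descending to grip the cap.

Request:
{"name": "play_rows", "arguments": {"deltas": [{"tx": 0.001, "ty": -0.001, "tz": 0.02, "rx": 0, "ry": 0, "rz": 0, "hand": 0.085}, {"tx": 0, "ty": 0, "tz": 0.03, "rx": 0, "ry": 0, "rz": 0, "hand": 0.085}, {"tx": 0, "ty": 0, "tz": 0.03, "rx": 0, "ry": 0, "rz": 0, "hand": 0.085}, {"tx": 0, "ty": 0, "tz": 0.03, "rx": 0, "ry": 0, "rz": 0, "hand": 0.085}, {"tx": 0, "ty": 0, "tz": 0.025, "rx": 0, "ry": 0, "rz": 0, "hand": 0.085}, {"tx": 0, "ty": 0, "tz": 0.015, "rx": 0, "ry": 0, "rz": 0, "hand": 0.085}, {"tx": 0, "ty": 0, "tz": 0.006, "rx": 0, "ry": 0, "rz": 0, "hand": 0.085}, {"tx": 0, "ty": 0, "tz": 0, "rx": 0, "ry": 0, "rz": 0, "hand": 0.085}, {"tx": 0, "ty": 0, "tz": 0, "rx": 0, "ry": 0, "rz": 0, "hand": 0.07}, {"tx": 0, "ty": 0, "tz": 0, "rx": 0, "ry": 0, "rz": 0, "hand": 0.05}, {"tx": 0, "ty": 0, "tz": 0, "rx": 0, "ry": 0, "rz": 0, "hand": 0.025}, {"tx": 0, "ty": 0, "tz": 0, "rx": 0, "ry": 0, "rz": 0, "hand": 0.025}, {"tx": 0, "ty": 0, "tz": 0, "rx": 0, "ry": 0, "rz": 0, "hand": 0.025}, {"tx": 0, "ty": 0, "tz": 0, "rx": 0, "ry": 0, "rz": 0, "hand": 0.025}, {"tx": 0, "ty": 0, "tz": 0, "rx": 0, "ry": 0, "rz": 0, "hand": 0.025}], "newtons": 40}}

```text
time: 38.25
tool_pos: [0.6237, -0.2538, 0.1201]
tcp_rot: [0.823, 0.569, 0.0, 0.0]
wrist_force: [-2.0, -0.3, 6.1]
width: 0.0429
finger_force: 40.3
```

```bash
python3 - <<'E'
from h import *
go(.7043,-.0145,.29,69.3)
E
```

```text
t=38.25 pos [ 0.6237 -0.2538  0.1201] th 69.3 shift mm [ 252.3   -9.1 -169.9] rz -0.0 tilt [ 0.    -0.001  1.   ] q [ 0.54  0.69 -0.39  1.56  0.31  0.95 -0.31] w 0.0429 F [-2.  -0.3  6.1] ff 40.3
```

Request:
{"name": "play_rows", "arguments": {"deltas": [{"tx": 0, "ty": 0, "tz": -0.01, "rx": 0, "ry": 0, "rz": 0, "hand": 0.02}, {"tx": 0, "ty": 0, "tz": -0.025, "rx": 0, "ry": 0, "rz": 0, "hand": 0.02}, {"tx": 0, "ty": 0, "tz": -0.03, "rx": 0, "ry": 0, "rz": 0, "hand": 0.02}, {"tx": 0, "ty": 0, "tz": -0.035, "rx": 0, "ry": 0, "rz": 0, "hand": 0.02}, {"tx": 0, "ty": 0, "tz": -0.035, "rx": 0, "ry": 0, "rz": 0, "hand": 0.02}, {"tx": 0, "ty": 0, "tz": -0.025, "rx": 0, "ry": 0, "rz": 0, "hand": 0.02}, {"tx": 0, "ty": 0, "tz": -0.01, "rx": 0, "ry": 0, "rz": 0, "hand": 0.02}, {"tx": 0.012, "ty": -0.001, "tz": 0, "rx": 0, "ry": 0, "rz": 0, "hand": 0.02}, {"tx": 0.025, "ty": -0.001, "tz": 0, "rx": 0, "ry": 0, "rz": 0, "hand": 0.02}, {"tx": 0.025, "ty": -0.001, "tz": 0, "rx": 0, "ry": 0, "rz": 0, "hand": 0.02}, {"tx": 0.025, "ty": -0.001, "tz": 0, "rx": 0, "ry": 0, "rz": 0, "hand": 0.02}, {"tx": 0.025, "ty": -0.001, "tz": 0, "rx": 0, "ry": 0, "rz": 0, "hand": 0.02}, {"tx": 0.025, "ty": -0.001, "tz": 0, "rx": 0, "ry": 0, "rz": 0, "hand": 0.02}, {"tx": 0.025, "ty": -0.001, "tz": 0, "rx": 0, "ry": 0, "rz": 0, "hand": 0.02}, {"tx": 0.025, "ty": -0.001, "tz": 0, "rx": 0, "ry": 0, "rz": 0, "hand": 0.02}, {"tx": 0.025, "ty": -0.001, "tz": 0, "rx": 0, "ry": 0, "rz": 0, "hand": 0.02}, {"tx": 0.025, "ty": 0, "tz": 0, "rx": 0, "ry": 0, "rz": 0, "hand": 0.02}, {"tx": 0.015, "ty": 0, "tz": 0, "rx": 0, "ry": 0, "rz": 0, "hand": 0.02}, {"tx": 0, "ty": 0, "tz": 0, "rx": 0, "ry": 0, "rz": 0, "hand": 0.02}, {"tx": 0, "ty": 0, "tz": 0, "rx": 0, "ry": 0, "rz": 0, "hand": 0.02}], "newtons": 60}}

```text
time: 39.92
tool_pos: [0.7034, -0.0134, 0.2866]
tcp_rot: [0.822, 0.569, -0.002, -0.002]
wrist_force: [0.3, -0.3, -2.8]
width: 0.0423
finger_force: 61.5
```

```bash
python3 - <<'E'
from h import *
go(.7043,-.0145,.195,69.3)
s=bot.state();T=wristT(s);im=bot.get_image("wrist")[:,:,::-1].copy();cv2.imwrite("pics/w18.png",im)
c=bot.camera_info("wrist");Ti=np.linalg.inv(T);x,y,z=s["tool_pos"]
def proj(p):
    q=np.array([p])@Ti[:3,:3].T+Ti[:3,3];return np.round(cv2.projectPoints(q.reshape(-1,1,3),np.zeros(3),np.zeros(3),np.array(c["intrinsics"]),np.array(c["distortion"]))[0].ravel(),0)
b=z-.12
print("expected base rim",[proj([x+.026*np.cos(a),y+.026*np.sin(a),b]).tolist() for a in np.radians([69.3,159.3,249.3,339.3])], "z.06",[proj([x+.026*np.cos(a),y+.026*np.sin(a),b+.06]).tolist() for a in np.radians([69.3,159.3,249.3,339.3])])
for r in range(150,250,8): print(r,"".join(f"{int(v):4d}" for v in cv2.cvtColor(im,6)[r,234:340:6]))
# dropper tip height / tilt check in scene view: dark cap column near its projection
c=bot.camera_info("scene");Si=np.linalg.inv(np.array(c["extrinsics"]))
def ps(p):
    q=np.array([p])@Si[:3,:3].T+Si[:3,3];return np.round(cv2.projectPoints(q.reshape(-1,1,3),np.zeros(3),np.zeros(3),np.array(c["intrinsics"]),np.array(c["distortion"]))[0].ravel(),0)
print("dropper scene expect base/top",ps([.681,-.074,.031]),ps([.681,-.074,.133]))
a=bot.get_image("scene")[:,:,::-1];cv2.imwrite("pics/s18.png",a);u,v=ps([.681,-.074,.1]).astype(int)
for r in range(v-34,v+30,5): print(r,u-20,"".join(f"{int(k):4d}" for k in cv2.cvtColor(a,6)[r,u-20:u+21:3]))
E
```

```text
t=39.92 pos [ 0.7034 -0.0134  0.2866] th 69.4 shift mm [-0.7  1.6 91.6] rz 0.1 tilt [0.001 0.004 1.   ] q [ 0.18  0.61 -0.43  1.24  0.25  1.34 -0.6 ] w 0.0423 F [ 0.3 -0.3 -2.8] ff 61.5
expected base rim [[284.0, 176.0], [254.0, 206.0], [284.0, 234.0], [314.0, 206.0]] z.06 [[283.0, 192.0], [245.0, 229.0], [283.0, 264.0], [321.0, 229.0]]
150  201 210 142 105 110 106 107 114 114 110 173 169 171 172 171 232 230 231
158  203 207 144 107 115 121 124 102 110 173 162 168 163 166 161 232 229 228
166  200 205 212 109 114  93 106 167 165 168 166 172 135 162 156 231 228 230
174  199 204 212 171  63 160 143 146 146 151 176 174 174 123 163 230 230 228
182  203 204 212 165  33  64  96  90 104  86  98 168 109  33 160 230 230 230
190  204 206 205 163 109 111 115 114 112 109 110 111  61  50 155 231 229 230
198  205 187 210  89 107  63 121  78  30  38 107  56 105 139 136 226 230 231
206  187 190 192 100  40  14  64  90  97  95  64  25  62  51 143 227 230 230
214  189 185 133  19  77  18  33  24  24  34  28  28  31  52 126 230 230 230
222  186 188  48  25  24  35  28  22  18  28  27  25  31  25  49 232
[... 438 characters left out ...]
93  93  94  94  96  95  97  91  70  87 101  95 100
125 222  102 109  95  95  94  96  97  96  97  62  68  70  70  70
130 222   96 101  70  95  97  94  96  95  92  60  68  68  72  70
135 222   56  91  97  96  97  97 147 200 217  84  67  68  70  70
140 222   96  97 103 159 206 217  35  78 153 126  66  70  69  69
145 222  193 215 217 216 201 108  38  46 103 121 152 153 138 177
150 222  118 121 123 121 120  41  52  67  51 131 119 216 219 218
155 222   66  68  63  78  95  32 108 111 106 101 120 137 218 218
160 222   92  87  67  72 136 137 134 132 127 125 132 154 177 218
165 222  132 139 152 160 157 171 180 175 162 163 137 158 168 186
170 222  176 174 177 193 220 220 217 218 218 192 189 121 165 168
```

The dropper's top is at (242,138) in the scene view where (242,135) was expected, so it stands upright. The can's base is centred under the tool. Lowering.

Request:
{"name": "play_rows", "arguments": {"deltas": [{"tx": -0.0005, "ty": 0.001, "tz": 0.02, "rx": 0, "ry": 0, "rz": 0, "hand": 0.02}, {"tx": 0, "ty": 0, "tz": 0.03, "rx": 0, "ry": 0, "rz": 0, "hand": 0.02}, {"tx": 0, "ty": 0, "tz": 0.025, "rx": 0, "ry": 0, "rz": 0, "hand": 0.02}, {"tx": 0, "ty": 0, "tz": 0.015, "rx": 0, "ry": 0, "rz": 0, "hand": 0.02}, {"tx": 0, "ty": 0, "tz": 0, "rx": 0, "ry": 0, "rz": 0, "hand": 0.02}, {"tx": 0, "ty": 0, "tz": 0, "rx": 0, "ry": 0, "rz": 0, "hand": 0.02}, {"tx": 0, "ty": 0, "tz": 0, "rx": 0, "ry": 0, "rz": 0, "hand": 0.02}]}}

```text
time: 40.6
tool_pos: [0.7052, -0.0164, 0.1998]
tcp_rot: [0.823, 0.568, 0.0, -0.0]
wrist_force: [-1.0, 0.2, -2.1]
width: 0.0426
finger_force: 61.6
```

```bash
python3 - <<'E'
from h import *
go(.7043,-.0145,.152,69.3)
E
```

```text
t=40.60 pos [ 0.7052 -0.0164  0.1998] th 69.2 shift mm [ 1.4 -1.5 47.8] rz -0.1 tilt [-0.001  0.     1.   ] q [ 0.19  0.67 -0.42  1.38  0.28  1.16 -0.63] w 0.0426 F [-1.   0.2 -2.1] ff 61.6
```

Request:
{"name": "play_rows", "arguments": {"deltas": [{"tx": 0.0015, "ty": -0.0015, "tz": 0.006, "rx": 0, "ry": 0, "rz": 0, "hand": 0.02}, {"tx": 0, "ty": 0, "tz": 0.01, "rx": 0, "ry": 0, "rz": 0, "hand": 0.02}, {"tx": 0, "ty": 0, "tz": 0.01, "rx": 0, "ry": 0, "rz": 0, "hand": 0.02}, {"tx": 0, "ty": 0, "tz": 0.01, "rx": 0, "ry": 0, "rz": 0, "hand": 0.02}, {"tx": 0, "ty": 0, "tz": 0.006, "rx": 0, "ry": 0, "rz": 0, "hand": 0.02}, {"tx": 0, "ty": 0, "tz": 0.004, "rx": 0, "ry": 0, "rz": 0, "hand": 0.02}, {"tx": 0, "ty": 0, "tz": 0, "rx": 0, "ry": 0, "rz": 0, "hand": 0.02}]}}

```text
time: 41.18
tool_pos: [0.7035, -0.0134, 0.152]
tcp_rot: [0.823, 0.569, -0.001, -0.001]
wrist_force: [-0.8, -0.8, -2.4]
width: 0.0424
finger_force: 61.6
```

```bash
python3 - <<'E'
from h import *
go(.7043,-.0145,.151,69.3)
E
```

```text
t=41.18 pos [ 0.7035 -0.0134  0.152 ] th 69.3 shift mm [-0.8  1.1  1. ] rz 0.0 tilt [-0.     0.002  1.   ] q [ 0.18  0.71 -0.41  1.44  0.3   1.06 -0.66] w 0.0424 F [-0.8 -0.8 -2.4] ff 61.6
```

In the hole, no contact with its edge. Set down, release and withdraw.

Request:
{"name": "play_rows", "arguments": {"deltas": [{"tx": 0, "ty": 0, "tz": 0.001, "rx": 0, "ry": 0, "rz": 0, "hand": 0.02}, {"tx": 0, "ty": 0, "tz": 0.0005, "rx": 0, "ry": 0, "rz": 0, "hand": 0.02}, {"tx": 0, "ty": 0, "tz": 0, "rx": 0, "ry": 0, "rz": 0, "hand": 0.075}, {"tx": 0, "ty": 0, "tz": 0, "rx": 0, "ry": 0, "rz": 0, "hand": 0.075}, {"tx": 0, "ty": 0, "tz": 0, "rx": 0, "ry": 0, "rz": 0, "hand": 0.075}, {"tx": 0, "ty": 0, "tz": 0, "rx": 0, "ry": 0, "rz": 0, "hand": 0.075}, {"tx": 0, "ty": 0, "tz": -0.015, "rx": 0, "ry": 0, "rz": 0, "hand": 0.075}, {"tx": 0, "ty": 0, "tz": -0.025, "rx": 0, "ry": 0, "rz": 0, "hand": 0.075}, {"tx": 0, "ty": 0, "tz": -0.03, "rx": 0, "ry": 0, "rz": 0, "hand": 0.075}, {"tx": 0, "ty": 0, "tz": -0.03, "rx": 0, "ry": 0, "rz": 0, "hand": 0.075}, {"tx": 0, "ty": 0, "tz": -0.025, "rx": 0, "ry": 0, "rz": 0, "hand": 0.075}, {"tx": 0, "ty": 0, "tz": -0.01, "rx": 0, "ry": 0, "rz": 0, "hand": 0.075}, {"tx": -0.025, "ty": -0.01, "tz": 0, "rx": 0, "ry": 0, "rz": 0, "hand": 0.075}, {"tx": -0.03, "ty": -0.01, "tz": 0, "rx": 0, "ry": 0, "rz": 0, "hand": 0.075}, {"tx": -0.03, "ty": -0.01, "tz": 0, "rx": 0, "ry": 0, "rz": 0, "hand": 0.075}, {"tx": -0.03, "ty": -0.01, "tz": 0, "rx": 0, "ry": 0, "rz": 0, "hand": 0.075}, {"tx": -0.03, "ty": -0.01, "tz": 0, "rx": 0, "ry": 0, "rz": 0, "hand": 0.075}, {"tx": -0.03, "ty": -0.01, "tz": 0, "rx": 0, "ry": 0, "rz": 0, "hand": 0.075}, {"tx": -0.03, "ty": -0.01, "tz": 0, "rx": 0, "ry": 0, "rz": 0, "hand": 0.075}, {"tx": 0, "ty": 0, "tz": 0, "rx": 0, "ry": 0, "rz": 0, "hand": 0.075}]}}

```text
time: 42.85
tool_pos: [0.5616, -0.1877, 0.2856]
tcp_rot: [0.825, 0.565, -0.003, 0.0]
wrist_force: [0.6, -0.1, 0.2]
width: 0.0752
finger_force: 0.0
```

```bash
python3 - <<'E'
from h import *
go(.6,-.25,.28,69.3)
a0=cv2.imread("pics/scene0.png");a=bot.get_image("scene")[:,:,::-1].copy();cv2.imwrite("pics/s19.png",a)
t0=cv2.imread("pics/top0.png");t=bot.get_image("top")[:,:,::-1].copy();cv2.imwrite("pics/t19.png",t)
def pj(n,p):
    c=bot.camera_info(n);Si=np.linalg.inv(np.array(c["extrinsics"]));q=np.array([p])@Si[:3,:3].T+Si[:3,3]
    return np.round(cv2.projectPoints(q.reshape(-1,1,3),np.zeros(3),np.zeros(3),np.array(c["intrinsics"]),np.array(c["distortion"]))[0].ravel(),0)
for n,im in(("scene",a),("top",t)):
    print(n,"can base(deck)/top expect",pj(n,[.704,-.0145,.066]),pj(n,[.704,-.0145,.192]),"tin",pj(n,[.5955,-.0045,.09]),"dropper",pj(n,[.681,-.074,.133]))
    u,v=pj(n,[.704,-.0145,.13]).astype(int);g=cv2.cvtColor(im,6)
    for r in range(v-30,v+26,5): print(r,u-24,"".join(f"{int(k):4d}" for k in g[r,u-24:u+25:3]))
# timer, pen untouched?
for n,A,B,(x,y,w,h) in(("timer top",t0,t,(178,228,34,34)),("pen top",t0,t,(140,262,56,26)),("timer scene",a0,a,(200,255,36,36)),("pen scene",a0,a,(190,290,46,46))):
    print(n,"mean diff",cv2.absdiff(A[y:y+h,x:x+w],B[y:y+h,x:x+w]).mean())
g=cv2.cvtColor(t,6);cs=cv2.HoughCircles(cv2.resize(g[120:220,225:325],None,fx=4,fy=4,interpolation=cv2.INTER_CUBIC),3,1,40,param1=100,param2=25,minRadius=46,maxRadius=64)
if cs is not None:
    for q in cs[0][:4]: p=(q[:2]+.5)/4-.5+[225,120];print("circ",p,q[2]/4,plane("top",[p],.09)[0,:2])
E
```

```text
t=42.85 pos [ 0.5616 -0.1877  0.2856] th 68.8 shift mm [-44.2  58.3   5.6] rz -0.5 tilt [0.005 0.003 1.   ] q [ 0.53  0.43 -0.44  1.57  0.2   1.19 -0.32] w 0.0752 F [ 0.6 -0.1  0.2] ff 0.0
scene can base(deck)/top expect [222. 157.] [219. 123.] tin [241. 172.] dropper [242. 135.]
110 196   92  93  93  93  93  94  93  94  91  93  94  95  93  95  92  95  94
115 196   93  94  94  94  92  94  93  93  92  94  94  95  94  92  94  93  94
120 196   92  94  92  96  95  94  90  94  90  92  93  92  94  93  94  95  94
125 196   94  93  93  93  92  96 117  81  34  83  93  93  95  95  92  92  93
130 196   92  92  93  93  96  62  27  34  32  28  87  94  94  95  92  94  94
135 196   93  92  94  92  91  45  22  25  26  25  42  95  95  93 102 133 195
140 196   94  91  94  95  94  64  28  28  27  28  22 105 191 213 205  18 143
145 196   92  94  95  93  94  65  29  23  27  29  38 200 211 194  44  45  35
150 196   94  92  93  93  95 103  34  43  45  77  93 115 134 115  51  63  67
155 196   92 107 163 132 133 108 102 120  84  89  87  85 111  62  41 109 108
160 196  214 214 211  94  95  62 115 120  97  71 
[... 569 characters left out ...]
205 205
114 254  206 206 205 174 126 117  82 199 207 208 167 139 163 205 205 205 205
119 254  206 206 171 147 111  58  58  64  64 104  60  67 159 153 148 145 150
124 254  206 185 125 111  82  59  59  59  61  57  62  99  73 155 148 148 148
129 254  203 169 111 121  96  79  72  64  65  78 101  89 115 153  80  66  60
134 254  170 121 109 121 118  91  82  81  89  95 106  96 165  94  76  63  62
139 254  148 183 187 190 150 152 156 135 117 130 165 166 160 144  81  92  80
144 254  186 189 183 181 181 184 183 183 187 163 153 153 157 160 163 165 162
timer top mean diff 19.769896193771626
pen top mean diff 20.383470695970697
timer scene mean diff 8.234053497942387
pen scene mean diff 9.296786389413988
```

```bash
python3 - <<'E'
from h import *
for f0,f1,L in(("top0","t19",{"timer":(180,230,30,30),"pen":(142,264,54,24)}),("scene0","s19",{"timer":(202,257,34,34),"pen":(190,290,46,46)})):
    A=cv2.imread(f"pics/{f0}.png");B=cv2.imread(f"pics/{f1}.png")
    for k,(x,y,w,h) in L.items():
        r=cv2.matchTemplate(B[y-12:y+h+12,x-12:x+w+12],A[y:y+h,x:x+w],cv2.TM_CCOEFF_NORMED);_,v,_,p=cv2.minMaxLoc(r);print(f0,k,"shift px",p[0]-12,p[1]-12,round(v,2))
B=cv2.imread("pics/w14.png");print(bot.state()["time"])
r=bot.sign_off() if False else None
E
```

```text
top0 timer shift px 0 0 1.0
top0 pen shift px 0 0 1.0
scene0 timer shift px 0 0 1.0
scene0 pen shift px 0 0 1.0
42.95
```

The timer and pen are unmoved, and everything is in place with the arm clear, so I hand the job in.

```bash
python3 -c "
from plant import bot
print(bot.sign_off())"
```

```text
the job is handed in; nothing more can be done
None
```

I packed the box in the order asked and handed it in at about 43 s: brush in the well, tray seated on the rim, tin flat on the half next to the holes, dropper and can upright in theirs, and timer and pen unmoved.

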